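# Check-weigh the short bottle from behind the front row of the sample rack

### The job

The short brown bottle in the back row of the grey sample rack is due for a check weighing, but the three tall packs of the front row stand in the way. First clear all three tall packs out of the rack and stand them in the empty side tray, then fetch the short bottle and stand it in the middle of the balance pan, and finally put each tall pack back upright in the very pocket it came from. Knock nothing over, and leave the other two packs of the back row where they stand.

Things in the scene. Friction and masses are not known exactly. Their poses are not given: they have to be found in the camera images.
- tall_bottle: tall round brown glass bottle with white screw cap, 125 high; body 46 diameter up to 90, neck, then cap 36 diameter from 101 to 125; about 130 g; front row of the rack; origin at the centre of its underside, z up
- square_bottle: square-bodied white plastic bottle with round white screw cap, 120 high; body 44 x 44 (sides along its x and y) up to 90, then cap 36 diameter from 98 to 120; about 110 g; front row of the rack; origin at the centre of its underside, z up
- carton: tall white folding carton with lilac bands, closed and full, 44 x 44 (sides along its x and y) x 130 high; about 100 g; front row of the rack; origin at the centre of its underside, z up
- short_bottle: short round brown glass bottle with white screw cap, the one to weigh, 62 high; body 36 diameter up to 40, then cap 29 diameter from 45 to 62; about 60 g; in the back row of the rack; origin at the centre of its underside, z up
- low_jar: low white jar, 41 diameter, 43 high; stays in the back row of the rack, not to be moved; origin at the centre of its underside, z up
- vial: clear glass vial with aluminium cap, 30 diameter, 55 high; stays in the back row of the rack, not to be moved; origin at the centre of its underside, z up
- rack: fixed grey sample rack, 119 (x) x 219 (y); floor 4 thick, walls 3 thick, tops 14 above the table. 3 front pockets 62 x 69 at x = -25.5, y = -72, 0, 72, nearest the robot; 3 back pockets 48 x 69 at x = 32.5, same y. One upright pack in each, its axes within 5 degrees of the rack's; which pack is in which pocket of its row varies. Origin: centre of its underside
- side_tray: fixed shallow stainless tray, empty at the start, 266 along its x, 116 along its y, walls 16 high and 3 thick, floor 3 thick; roomy enough for the three tall packs in a line along its x, about 75 apart; to the left or right of the rack. Origin at the centre of its underside
- balance: fixed white laboratory balance with a round flat steel pan 120 diameter whose top is 72 above the table; housing reaches from x = -175 to 95 and y = -100 to 100, up to 54 high; on the other side of the rack from the tray. Origin on the table directly below the pan's centre

How it is judged:
By the outcome, as a careful person would: the job done as asked, in the order asked, and still so for the second after the job is handed in, with the robot touching nothing.
It also fails if it takes over 144 s, if anything falls off the work surface, if the arm or the gripper's body presses on something with over 40 N, if the wrist force passes 120 N, or if a joint passes its speed limit or range.

### The arm

A 6-joint arm with a two-finger parallel gripper is mounted at the origin on the work surface. World frame = base frame: x ahead of the robot, y to its left, z up, the work surface at z = 0. Lengths are in mm, angles in rad, forces in N, time in s.
With the tool pointing down it reaches from about 350 to 975 mm from the base axis. Payload 7.1 kg.
Tool frame: the origin (TCP) lies between the finger pads; the fingertips stand 8 mm ahead of it and the grasp point (between the pads) lies 11 mm behind it (ctrl.tips_ahead is the distance from the TCP to the fingertips, in mm); y points along the fingers, z is the direction in which the jaws open and shut, and the axes are right-handed (so a half turn about y gives the same grasp; the last joint's range is limited). The gripper opens to 88 mm and grips with 3 to 60 N. Pads are 20 mm wide; open, the fingers measure 115 mm over their backs; the gripper's body (75 mm by 178 mm) begins 61 mm behind the grasp point.
Start: joints at [-1.158, 0.423, 1.63, -0, 1.089, -0.019], TCP at [261.581, -567.609, 230.675] pointing down, gripper open.
Joint ranges: [-3, 3], [-0.9, 2.11], [0.09, 2.58], [-1.31, 4.45], [0.11, 2.69], [-2.54, 2.54]. Speed limits (rad/s): [2.39, 2.39, 3.01, 3.14, 3.14, 3.14].

### API

Orientations are given as a rotation vector (axis times angle).
In Python, from workcell import ctrl gives the robot as it stands.
- The arm moves only by the shell command python3 -m creep 'ROWS'. ROWS is JSON, a list of rows, each an object of numbers: "tx", "ty", "tz": the shift along the world's x, y, z in mm; "rx", "ry", "rz": the turn, a rotation vector about the world's x, y, z in rad; "fingers": the closure in counts, from 0 (fully open) to 255 (shut). A call has 1 to 10 rows; each row is the pose to reach, as a shift and turn from the pose commanded when the call began; what a row does not reach only later rows make up. A row lasts 1/8 s, in which the tool goes at most 62.5 mm and 10.7 degrees, less where a joint would pass 70% of its speed; a pose out of reach is approached as far as the arm can. A call with a gripper value outside its range is refused whole. The fingers move at their own pace and stop on an object; the grip force is fixed at half the most. Time passes only in rows, so rows that repeat a pose let the fingers close. It gives the time, the measured TCP pose, the force and the opening at its end, in the units of the state.
- ctrl.get_obs(): the state, without advancing time (a new reading comes with each control period).
- ctrl.get_image(name): name is "scene" or "top" or "wrist"; returns a dict with "pixels" (384x512x3 uint8, blue, green, red), "intrinsics" (3x3 intrinsics, pixels), "rvec" (rotation vector, rad) and "tvec" (3), from world to camera coordinates, as OpenCV has them. Camera axes: x right, y down, z forward; pixel columns grow to the right and rows downward; lengths in mm; the calibration is good to about 2 mm. A picture is of the moment at which its call begins. There is no depth.
- ctrl.close_job(): hands the job in, once; it reports no verdict.
The state is a dict: "t": time; "qpos": joint angles; "qvel": joint speeds; "joint_torque": joint torques, N m; "ee_pos": TCP position; "orientation": TCP orientation; "ft_force": force on the tool from outside, world axes, zero at the start; "moment": the same for the moment, N m; "width": finger opening in mm.
Only numpy, scipy, OpenCV 4.12 (cv2) and the standard library are available. Lean on these libraries where they do the work, as an engineer would, in place of code of your own. Each camera call takes 0.05 s, during which the arm holds its last target.

## Working session

There is one attempt and no reset: what is moved stays moved. The work goes in short steps, Python scripts to look and compute and a shell command to move; the robot and the scene stay as the last step left them, time stands still between calls to the robot, and variables do not carry over. Pictures are saved under pics/ and viewed, and the job is handed in when it is done.

```bash
ls; mkdir -p pics; python3 - <<'E'
from workcell import ctrl
import cv2
o=ctrl.get_obs(); print(o)
for n in ("scene","top","wrist"):
    im=ctrl.get_image(n); cv2.imwrite(f"pics/{n}0.png",im["pixels"]); print(n,im["intrinsics"],im["rvec"],im["tvec"])
E
```

```text
pics
{'t': 0.0, 'qpos': array([-1.15797840e+00,  4.23814167e-01,  1.63072120e+00, -5.84606639e-06,
        1.08860543e+00, -1.90000696e-02]), 'qvel': array([ 1.12381698e-03,  6.76572617e-04,  7.72432143e-05, -8.27071239e-04,
        1.55266311e-03, -2.64062634e-04]), 'joint_torque': array([-5.67994334e-05, -5.44627333e+01, -2.73667628e+01,  6.42855233e-02,
        2.26417941e-02, -1.15899920e-04]), 'ee_pos': array([ 261.3716747, -567.1009399,  229.9060918]), 'orientation': array([-0.43519715,  1.98433399, -1.98125416]), 'ft_force': array([ 0.1879693 , -0.26784517, -0.06315791]), 'moment': array([-0.02694785,  0.01806416,  0.01241122]), 'width': 87.66059028180416}
scene [[403.67729599   0.         257.55183528]
 [  0.         403.67729599 188.07353414]
 [  0.           0.           1.        ]] [ 1.7722012   1.80259247 -0.7205626 ] [  -6.92597293 -379.38040439 1376.23611755]
top [[412.09295307   0.         260.31042335]
 [  0.         412.09295307 191.49531024]
 [  0.           0.           1.        ]] [ 2.15155136 -2.13482775  0.18343235] [-1.00508599e+00  5.78355874e+02  1.06100412e+03]
wrist [[331.51814217   0.         251.53696436]
 [  0.         331.51814217 191.55162189]
 [  0.           0.           1.        ]] [-2.44749987  1.56625738  0.21757557] [-623.1698777   -31.23536002  390.56917513]
```

View pics/top0.png

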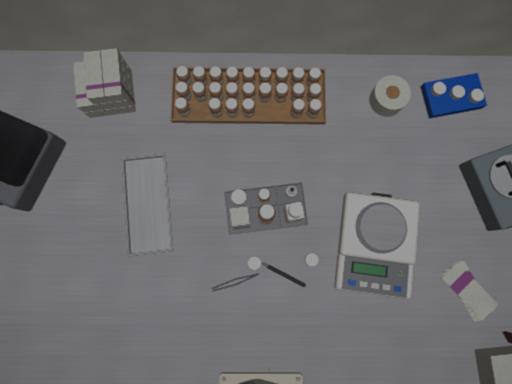

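View pics/scene0.png

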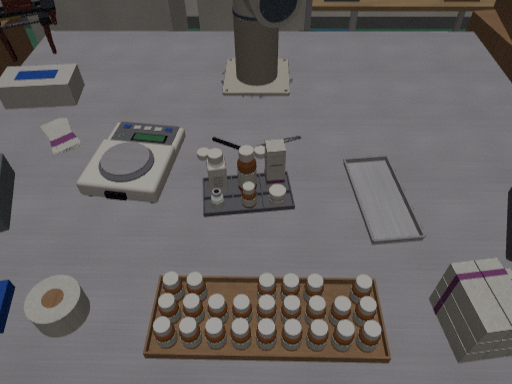

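View pics/wrist0.png

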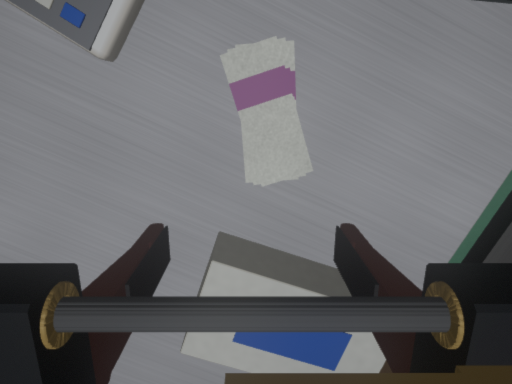

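```bash
cat > h.py <<'E'
import cv2,numpy as np
from workcell import ctrl
def ray(im,u,v):
    R=cv2.Rodrigues(np.array(im["rvec"]))[0]; t=np.array(im["tvec"]).ravel()
    d=R.T@np.linalg.inv(im["intrinsics"])@np.array([u,v,1.]); return -R.T@t,d
def hit(im,u,v,z):
    c,d=ray(im,u,v); return (c+d*(z-c[2])/d[2]).round(1)
def proj(im,P):
    return cv2.projectPoints(np.array(P,float).reshape(-1,3),np.array(im["rvec"]),np.array(im["tvec"]),im["intrinsics"],None)[0].reshape(-1,2)
def crop(im,u0,v0,u1,v1,k,name):
    cv2.imwrite(name,cv2.resize(im["pixels"][v0:v1,u0:u1],None,fx=k,fy=k,interpolation=cv2.INTER_CUBIC))
def grab(n): return ctrl.get_image(n)
E
python3 - <<'E'
from h import *
import pickle
t=grab("top"); s=grab("scene"); pickle.dump((t,s),open("im0.pkl","wb"))
crop(t,215,175,315,240,8,"pics/t_rack.png"); crop(s,195,135,300,215,7,"pics/s_rack.png")
crop(t,115,145,185,265,5,"pics/t_tray.png"); crop(t,335,185,425,300,5,"pics/t_bal.png")
print(ray(t,0,0)[0],ray(s,0,0)[0]); print(cv2.Rodrigues(ctrl.get_obs()["orientation"])[0].round(2))
E
```

```text
[ 402.14862061   14.99872922 1139.41994254] [1216.26183423   38.95098729  746.45380484]
[[-0.91 -0.    0.42]
 [-0.42  0.   -0.91]
 [-0.   -1.   -0.  ]]
```

View pics/t_rack.png

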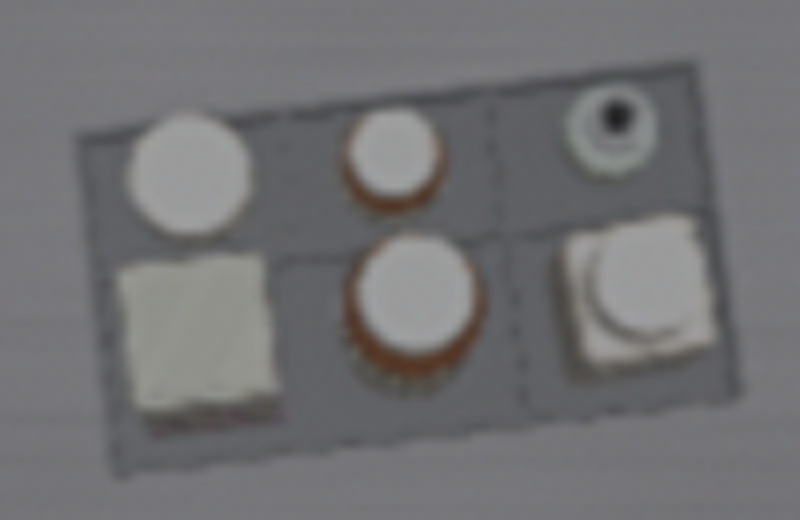

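View pics/s_rack.png

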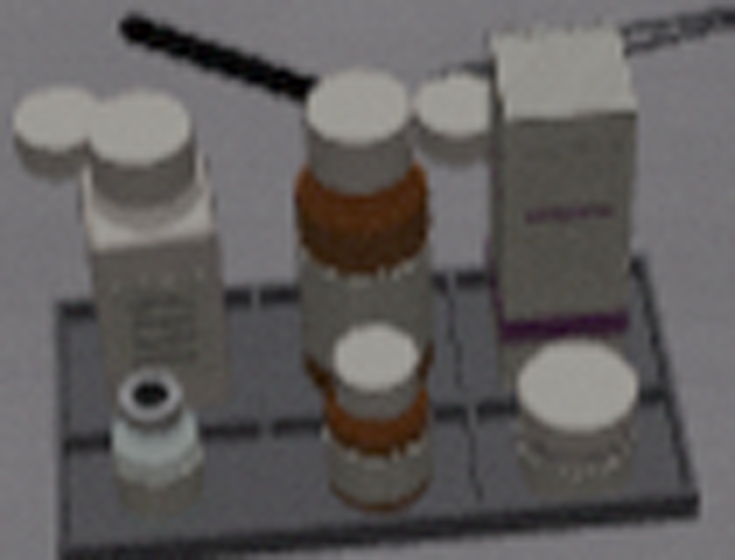

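View pics/t_tray.png

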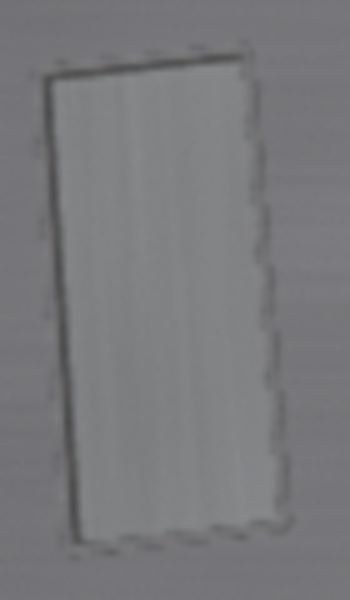

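View pics/t_bal.png

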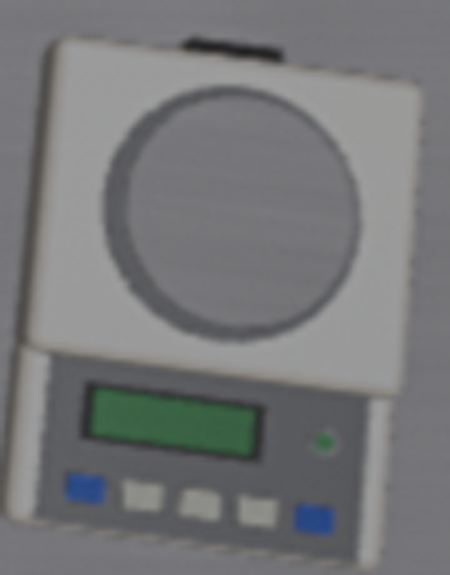

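```bash
python3 - <<'E'
from h import *
import pickle
t,s=pickle.load(open("im0.pkl","rb"))
def T(px,py,z,u0=215,v0=175,k=8): return hit(t,u0+(px+.5)/k-.5,v0+(py+.5)/k-.5,z)
def S(px,py,z): return hit(s,195+(px+.5)/7-.5,135+(py+.5)/7-.5,z)
rc=[T(82,135,14),T(695,62,14),T(742,398,14),T(118,475,14)]
print("rack",rc,np.mean(rc,0)); d=[rc[0]-rc[1],rc[3]-rc[2]]
print([np.linalg.norm(x) for x in d],[np.degrees(np.arctan2(-x[0],x[1])) for x in d], [np.linalg.norm(rc[0]-rc[3]),np.linalg.norm(rc[1]-rc[2])])
sc=[S(60,552,14),S(697,497,14),S(640,268,14),S(57,303,14)]; print("rack scene",sc,np.mean(sc,0))
cc=[T(120,265,134),T(262,253,134),T(278,398,134),T(140,408,134)]; print("carton",cc,np.mean(cc,0),[np.linalg.norm(cc[i]-cc[i-1]).round(1) for i in range(4)],np.degrees(np.arctan2(*(cc[1]-cc[0])[:2])))
print("carton s",np.mean([S(490,38,134),S(620,30,134),S(635,108,134),S(502,112,134)],0))
print("tall",T(417,293,129),S(358,105,129))
print("square",T(648,285,124),S(140,130,124)); 
print("short",T(395,152,66),S(377,357,66))
print("jar",T(190,173,47),"vial",T(613,128,59))
tc=[T(x,y,16,115,145,5) for x,y in [(45,74),(246,56),(288,525),(76,543)]]; print("tray",tc,np.mean(tc,0),[np.linalg.norm(tc[i]-tc[i-1]).round(1) for i in range(4)])
d=tc[0]-tc[3];print(np.degrees(np.arctan2(d[1],d[0])))
print("pan",T(243,211,72,335,185,5),np.linalg.norm(T(128,211,72,335,185,5)-T(358,211,72,335,185,5)))
E
```

```text
rack [array([582.9, 101.3,  14. ]), array([ 610.4, -111. ,   14. ]), array([ 493.8, -126. ,   14. ]), array([465.9,  86.6,  14. ])] [538.25  -12.275  14.   ]
[np.float64(214.07367890518444), np.float64(214.42287657803678)] [np.float64(7.380636358840827), np.float64(7.4763367927871665)] [np.float64(117.91984565797226), np.float64(117.56087784633114)]
rack scene [array([ 615.2, -108.1,   14. ]), array([588.1, 106.5,  14. ]), array([477.7,  90.1,  14. ]), array([ 498.2, -122.4,   14. ])] [544.8    -8.475  14.   ]
carton [array([523.3,  79.6, 134. ]), array([527.4,  36.1, 134. ]), array([482.9,  30.7, 134. ]), array([479.5,  72.7, 134. ])] [503.275  54.775 134.   ] [np.float64(44.3), np.float64(43.7), np.float64(44.8), np.float64(42.1)] 174.6156147902735
carton s [507.075  58.45  134.   ]
tall [516.  -11.7 129. ] [518.7  -8.4 129. ]
square [519.6 -83.4 124. ] [526.1 -79.9 124. ]
short [569.7  -5.9  66. ] [573.   -1.8  66. ]
jar [565.   62.4  47. ] vial [579.5 -78.4  59. ]
tray [array([670.5, 384.6,  16. ]), array([681.8, 273.4,  16. ]), array([422.6, 239.4,  16. ]), array([412.3, 352.7,  16. ])] [546.8   312.525  16.   ] [np.float64(260.2), np.float64(111.8), np.float64(261.4), np.float64(113.8)]
7.043067733249684
pan [ 484.1 -316.    72. ] 119.90337776726723
```

```bash
python3 - <<'E'
from h import *
import pickle
t,s=pickle.load(open("im0.pkl","rb"))
crop(s,75,115,195,205,6,"pics/s_bal.png");crop(s,335,150,425,245,6,"pics/s_tray.png")
o=ctrl.get_obs();R=cv2.Rodrigues(o["orientation"])[0];print(np.degrees(np.arctan2(R[1,2],R[0,2])))
E
python3 -m creep '[{"tx":15,"ty":60,"rz":0.15,"fingers":60},{"tx":40,"ty":120,"rz":0.3,"fingers":60},{"tx":65,"ty":180,"rz":0.45,"fingers":60},{"tx":90,"ty":240,"rz":0.6,"fingers":60},{"tx":115,"ty":300,"rz":0.75,"fingers":60},{"tx":140,"ty":360,"rz":0.9,"fingers":60},{"tx":165,"ty":420,"rz":1.05,"fingers":60},{"tx":190,"ty":480,"rz":1.2,"fingers":60},{"tx":210,"ty":540,"rz":1.265,"fingers":60},{"tx":225,"ty":595,"rz":1.265,"fingers":60}]'
```

```text
-65.26133595255611schema error: expected keys tx, ty, tz, rx, ry, rz, fingers
```

View pics/s_bal.png

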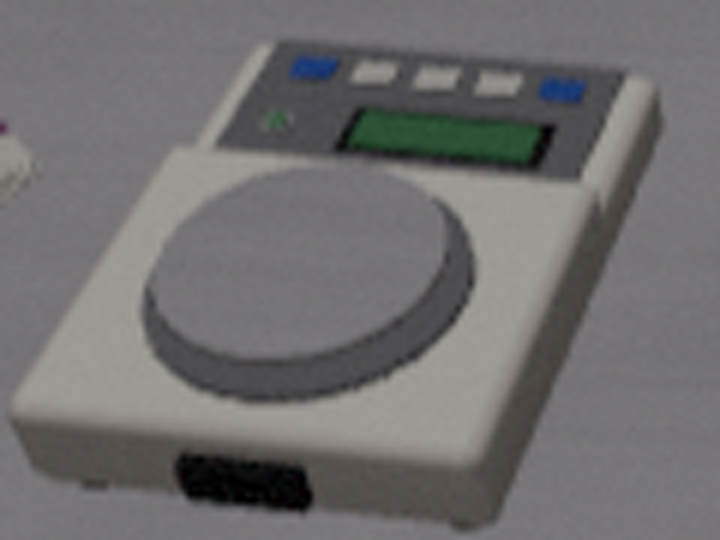

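View pics/s_tray.png

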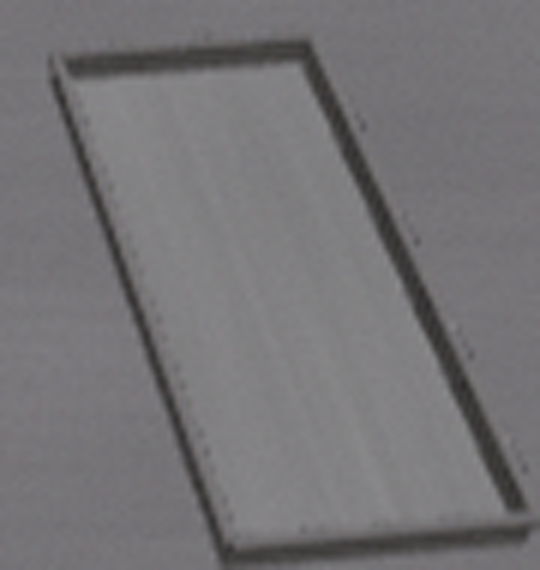

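```bash
python3 - <<'E'
from h import *
import pickle
t,s=pickle.load(open("im0.pkl","rb"))
f=lambda x,y,z,u0,v0,k:hit(s,u0+(x+.5)/k-.5,v0+(y+.5)/k-.5,z)
print("pan",f(298,264,72,75,115,6)); c=[f(x,y,16,335,150,6) for x,y in [(50,60),(310,42),(535,522),(225,552)]];print(c,np.mean(c,0))
E
python3 -m creep '[{"tx":15,"ty":60,"tz":0,"rx":0,"ry":0,"rz":0.15,"fingers":60},{"tx":40,"ty":120,"tz":0,"rx":0,"ry":0,"rz":0.3,"fingers":60},{"tx":65,"ty":180,"tz":0,"rx":0,"ry":0,"rz":0.45,"fingers":60},{"tx":90,"ty":240,"tz":0,"rx":0,"ry":0,"rz":0.6,"fingers":60},{"tx":115,"ty":300,"tz":0,"rx":0,"ry":0,"rz":0.75,"fingers":60},{"tx":140,"ty":360,"tz":0,"rx":0,"ry":0,"rz":0.9,"fingers":60},{"tx":165,"ty":420,"tz":0,"rx":0,"ry":0,"rz":1.05,"fingers":60},{"tx":190,"ty":480,"tz":0,"rx":0,"ry":0,"rz":1.2,"fingers":60},{"tx":210,"ty":540,"tz":0,"rx":0,"ry":0,"rz":1.265,"fingers":60},{"tx":225,"ty":595,"tz":0,"rx":0,"ry":0,"rz":1.265,"fingers":60}]'
```

```text
pan [ 490.8 -311.    72. ]
[array([428.2, 241.7,  16. ]), array([415.3, 358. ,  16. ]), array([676.7, 389.5,  16. ]), array([691.8, 273. ,  16. ])] [553.   315.55  16.  ]
t: 1.5
ee_pos: [483.7, 17.3, 230.9]
orientation: [-1.266, 1.115, -1.116]
ft_force: [1.5, -0.4, -0.5]
width: 67.2
```

```bash
python3 - <<'E'
from h import *
w=grab("wrist"); cv2.imwrite("pics/w1.png",w["pixels"]); print(ray(w,0,0)[0], ctrl.get_obs()["ee_pos"])
import pickle; pickle.dump(w,open("w1.pkl","wb"))
for P in [(505,56.6,134),(517.4,-10,129),(523,-81.6,124),(571.4,-3.9,66)]: print(proj(w,P))
E
```

```text
[475.22296165  91.41797119 383.96363953] [485.38988746  23.07530951 231.17238008]
[[284.45660532 151.74591437]]
[[286.37491992 232.27354859]]
[[279.65789993 304.34458232]]
[[333.76104654 208.87939747]]
```

View pics/w1.png

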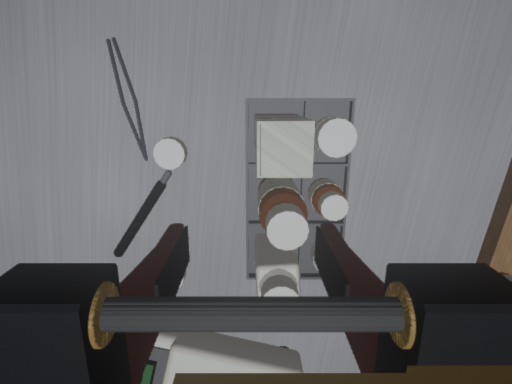

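```bash
python3 -m creep '[{"tx":18.5,"ty":30.5,"tz":0,"rx":0,"ry":0,"rz":0,"fingers":60},{"tx":18.5,"ty":30.5,"tz":-40,"rx":0,"ry":0,"rz":0,"fingers":60},{"tx":18.5,"ty":30.5,"tz":-70,"rx":0,"ry":0,"rz":0,"fingers":60},{"tx":18.5,"ty":30.5,"tz":-70,"rx":0,"ry":0,"rz":0,"fingers":60},{"tx":18.5,"ty":30.5,"tz":-70,"rx":0,"ry":0,"rz":0,"fingers":60}]'
```

```text
t: 2.17
ee_pos: [502.1, 45.6, 161.5]
orientation: [-1.265, 1.115, -1.117]
ft_force: [-0.1, -0.3, -0.1]
width: 66.9
```

```bash
python3 - <<'E'
from h import *
w=grab("wrist"); cv2.imwrite("pics/w2.png",w["pixels"]); print(ctrl.get_obs()["ee_pos"],ctrl.get_obs()["ft_force"]);o=ctrl.get_obs();R=cv2.Rodrigues(o["orientation"])[0];print(R.round(3))
E
```

```text
[502.43185988  45.64915088 161.92377617] [ 0.51523264 -0.30114708  0.38688458]
[[ 0.125  0.002  0.992]
 [-0.992  0.     0.125]
 [ 0.    -1.     0.002]]
```

View pics/w2.png

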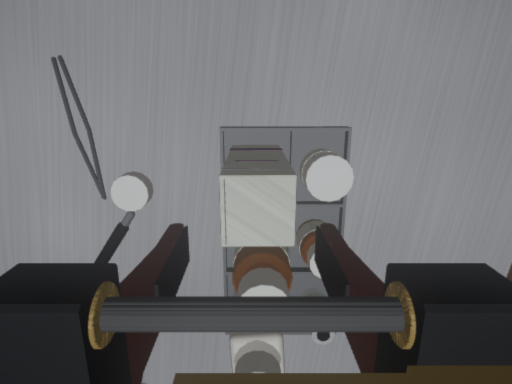

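```bash
python3 -m creep '[{"tx":2.5,"ty":12,"tz":0,"rx":0,"ry":0,"rz":0,"fingers":60},{"tx":2.5,"ty":12,"tz":-40,"rx":0,"ry":0,"rz":0,"fingers":60},{"tx":2.5,"ty":12,"tz":-72,"rx":0,"ry":0,"rz":0,"fingers":60},{"tx":2.5,"ty":12,"tz":-72,"rx":0,"ry":0,"rz":0,"fingers":60}]'
```

```text
t: 2.72
ee_pos: [503.0, 58.1, 87.7]
orientation: [-1.269, 1.118, -1.114]
ft_force: [0.1, 1.1, 0.2]
width: 67.4
```

```bash
python3 - <<'E'
from h import *
w=grab("wrist"); cv2.imwrite("pics/w3.png",w["pixels"]); print(ctrl.get_obs()["ee_pos"],ctrl.get_obs()["ft_force"])
E
```

```text
[504.05612325  58.15308103  88.8780808 ] [ 0.91540597 -0.50986475  0.39353434]
```

View pics/w3.png

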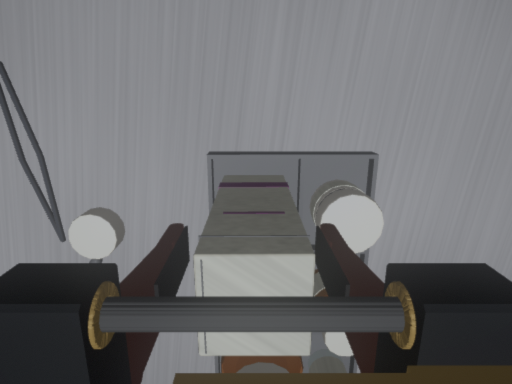

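```bash
python3 -m creep '[{"tx":0,"ty":0,"tz":0,"rx":0,"ry":0,"rz":0,"fingers":255},{"tx":0,"ty":0,"tz":0,"rx":0,"ry":0,"rz":0,"fingers":255},{"tx":0,"ty":0,"tz":0,"rx":0,"ry":0,"rz":0,"fingers":255},{"tx":0,"ty":0,"tz":0,"rx":0,"ry":0,"rz":0,"fingers":255},{"tx":0,"ty":0,"tz":10,"rx":0,"ry":0,"rz":0,"fingers":255},{"tx":0,"ty":0,"tz":30,"rx":0,"ry":0,"rz":0,"fingers":255},{"tx":0,"ty":0,"tz":50,"rx":0,"ry":0,"rz":0,"fingers":255},{"tx":0,"ty":0,"tz":50,"rx":0,"ry":0,"rz":0,"fingers":255}]'
```

```text
t: 3.78
ee_pos: [505.1, 57.8, 140.3]
orientation: [-1.264, 1.114, -1.117]
ft_force: [0.6, 0.2, -0.4]
width: 43.8
```

```bash
python3 -m creep '[{"tx":-2,"ty":15,"tz":10,"rx":0,"ry":0,"rz":0,"fingers":255},{"tx":-7,"ty":50,"tz":10,"rx":0,"ry":0,"rz":0,"fingers":255},{"tx":-13,"ty":90,"tz":10,"rx":0,"ry":0,"rz":0,"fingers":255},{"tx":-18,"ty":130,"tz":10,"rx":0,"ry":0,"rz":0,"fingers":255},{"tx":-24,"ty":170,"tz":10,"rx":0,"ry":0,"rz":0,"fingers":255},{"tx":-29,"ty":210,"tz":10,"rx":0,"ry":0,"rz":0,"fingers":255},{"tx":-33,"ty":238,"tz":10,"rx":0,"ry":0,"rz":0,"fingers":255},{"tx":-34,"ty":246,"tz":10,"rx":0,"ry":0,"rz":0,"fingers":255},{"tx":-34,"ty":246,"tz":0,"rx":0,"ry":0,"rz":0,"fingers":255},{"tx":-34,"ty":246,"tz":0,"rx":0,"ry":0,"rz":0,"fingers":255}]'
```

```text
t: 5.03
ee_pos: [469.2, 302.4, 137.4]
orientation: [-1.269, 1.117, -1.116]
ft_force: [-0.3, 0.8, -0.5]
width: 44.1
```

```bash
python3 - <<'E'
from h import *
w=grab("scene"); crop(w,150,100,430,250,2.85,"pics/s4.png"); print(ctrl.get_obs()["ee_pos"],ctrl.get_obs()["ft_force"])
E
```

```text
[469.6069593  302.44303797 137.89972302] [-0.19105611 -0.15843247  0.15435242]
```

View pics/s4.png

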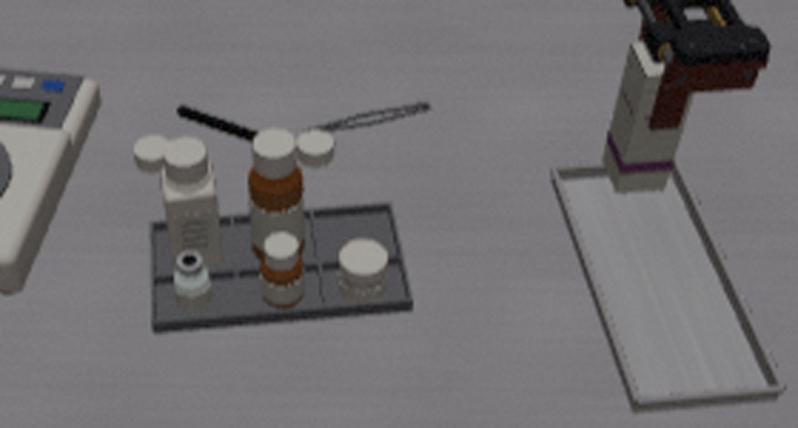

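```bash
python3 -m creep '[{"tx":0,"ty":1,"tz":-20,"rx":0,"ry":0,"rz":0,"fingers":255},{"tx":0,"ty":1,"tz":-40,"rx":0,"ry":0,"rz":0,"fingers":255},{"tx":0,"ty":1,"tz":-47,"rx":0,"ry":0,"rz":0,"fingers":255},{"tx":0,"ty":1,"tz":-49,"rx":0,"ry":0,"rz":0,"fingers":255},{"tx":0,"ty":1,"tz":-49.5,"rx":0,"ry":0,"rz":0,"fingers":255},{"tx":0,"ty":1,"tz":-49.5,"rx":0,"ry":0,"rz":0,"fingers":255}]'
```

```text
t: 5.82
ee_pos: [470.4, 304.9, 89.8]
orientation: [-1.265, 1.116, -1.116]
ft_force: [0.1, -0.2, -1.0]
width: 43.8
```

```bash
python3 -m creep '[{"tx":0,"ty":0,"tz":-1,"rx":0,"ry":0,"rz":0,"fingers":255},{"tx":0,"ty":0,"tz":-1,"rx":0,"ry":0,"rz":0,"fingers":255},{"tx":0,"ty":0,"tz":-1,"rx":0,"ry":0,"rz":0,"fingers":60},{"tx":0,"ty":0,"tz":-1,"rx":0,"ry":0,"rz":0,"fingers":60},{"tx":0,"ty":0,"tz":-1,"rx":0,"ry":0,"rz":0,"fingers":60},{"tx":0,"ty":0,"tz":20,"rx":0,"ry":0,"rz":0,"fingers":60},{"tx":0,"ty":0,"tz":60,"rx":0,"ry":0,"rz":0,"fingers":60},{"tx":0,"ty":0,"tz":80,"rx":0,"ry":0,"rz":0,"fingers":60},{"tx":0,"ty":0,"tz":80,"rx":0,"ry":0,"rz":0,"fingers":60}]'; python3 - <<'E'
from h import *
w=grab("wrist"); cv2.imwrite("pics/w5.png",w["pixels"]); print(ctrl.get_obs()["ee_pos"],ctrl.get_obs()["ft_force"])
E
```

```text
t: 6.95
ee_pos: [470.9, 305.3, 170.6]
orientation: [-1.263, 1.115, -1.116]
ft_force: [0.3, 0.3, -0.2]
width: 67.2
[470.18016298 304.80052517 169.35150653] [-0.31720698 -0.47049737 -1.08930342]
```

View pics/w5.png

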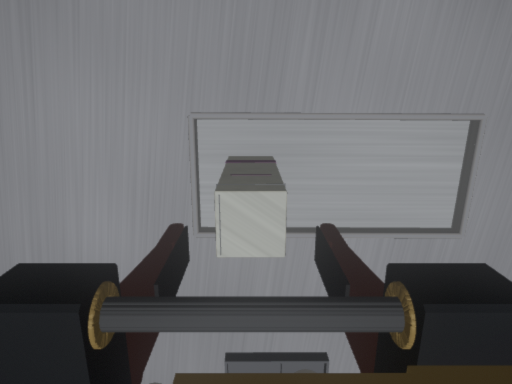

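```bash
python3 -m creep '[{"tx":7,"ty":-50,"tz":0,"rx":0,"ry":0,"rz":0,"fingers":72},{"tx":14,"ty":-100,"tz":0,"rx":0,"ry":0,"rz":0,"fingers":72},{"tx":22,"ty":-150,"tz":0,"rx":0,"ry":0,"rz":0,"fingers":72},{"tx":30,"ty":-200,"tz":0,"rx":0,"ry":0,"rz":0,"fingers":72},{"tx":37,"ty":-250,"tz":0,"rx":0,"ry":0,"rz":0,"fingers":72},{"tx":44,"ty":-290,"tz":0,"rx":0,"ry":0,"rz":0,"fingers":72},{"tx":47,"ty":-314,"tz":0,"rx":0,"ry":0,"rz":0,"fingers":72},{"tx":47,"ty":-314,"tz":0,"rx":0,"ry":0,"rz":0,"fingers":72},{"tx":47,"ty":-314,"tz":0,"rx":0,"ry":0,"rz":0,"fingers":72}]'; python3 - <<'E'
from h import *
w=grab("wrist"); cv2.imwrite("pics/w6.png",w["pixels"]); print(ctrl.get_obs()["ee_pos"],ctrl.get_obs()["ft_force"])
E
```

```text
t: 8.12
ee_pos: [516.3, -8.8, 168.3]
orientation: [-1.267, 1.117, -1.115]
ft_force: [0.3, 0.5, -0.3]
width: 63.3
[516.46183145  -8.52519559 168.46057711] [ 0.04693786 -0.13669509 -0.28827696]
```

View pics/w6.png

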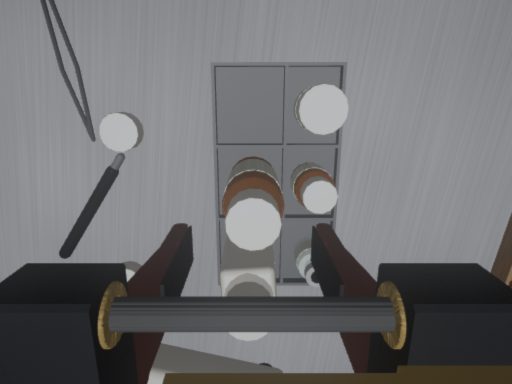

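```bash
python3 - <<'E'
from h import *
w=grab("wrist"); print(hit(w,253,224,129))
E
python3 -m creep '[{"tx":1,"ty":-1,"tz":-30,"rx":0,"ry":0,"rz":0,"fingers":72},{"tx":1,"ty":-1,"tz":-65,"rx":0,"ry":0,"rz":0,"fingers":72},{"tx":1,"ty":-1,"tz":-86,"rx":0,"ry":0,"rz":0,"fingers":72},{"tx":1,"ty":-1,"tz":-86,"rx":0,"ry":0,"rz":0,"fingers":72}]'; python3 - <<'E'
from h import *
w=grab("wrist"); cv2.imwrite("pics/w7.png",w["pixels"]); print(ctrl.get_obs()["ee_pos"],ctrl.get_obs()["ft_force"])
E
```

```text
[518.4  -8.1 129. ]
t: 8.72
ee_pos: [516.7, -9.4, 81.8]
orientation: [-1.269, 1.118, -1.113]
ft_force: [-0.0, -0.8, 0.3]
width: 62.8
[517.61592907  -9.53968393  82.85334745] [ 0.43406428 -0.23350901  1.35966939]
```

View pics/w7.png

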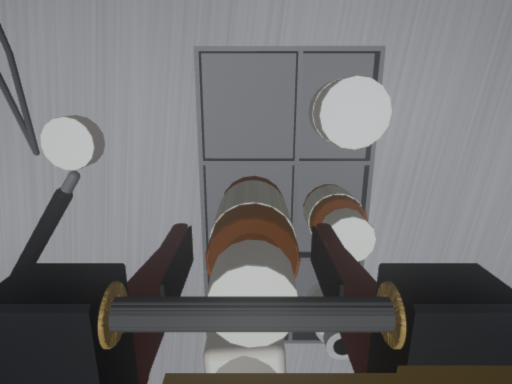

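```bash
python3 -m creep '[{"tx":0,"ty":1,"tz":0,"rx":0,"ry":0,"rz":0,"fingers":255},{"tx":0,"ty":1,"tz":0,"rx":0,"ry":0,"rz":0,"fingers":255},{"tx":0,"ty":1,"tz":0,"rx":0,"ry":0,"rz":0,"fingers":255},{"tx":0,"ty":1,"tz":0,"rx":0,"ry":0,"rz":0,"fingers":255},{"tx":0,"ty":1,"tz":10,"rx":0,"ry":0,"rz":0,"fingers":255},{"tx":0,"ty":1,"tz":35,"rx":0,"ry":0,"rz":0,"fingers":255},{"tx":0,"ty":1,"tz":60,"rx":0,"ry":0,"rz":0,"fingers":255},{"tx":0,"ty":1,"tz":60,"rx":0,"ry":0,"rz":0,"fingers":255}]'
```

```text
t: 9.78
ee_pos: [519.3, -9.4, 145.0]
orientation: [-1.263, 1.113, -1.118]
ft_force: [-0.2, 0.8, -1.9]
width: 45.1
```

```bash
python3 -m creep '[{"tx":2,"ty":15,"tz":0,"rx":0,"ry":0,"rz":0,"fingers":255},{"tx":5,"ty":50,"tz":0,"rx":0,"ry":0,"rz":0,"fingers":255},{"tx":9,"ty":90,"tz":0,"rx":0,"ry":0,"rz":0,"fingers":255},{"tx":13,"ty":130,"tz":0,"rx":0,"ry":0,"rz":0,"fingers":255},{"tx":17,"ty":170,"tz":0,"rx":0,"ry":0,"rz":0,"fingers":255},{"tx":21,"ty":210,"tz":0,"rx":0,"ry":0,"rz":0,"fingers":255},{"tx":25,"ty":250,"tz":0,"rx":0,"ry":0,"rz":0,"fingers":255},{"tx":29,"ty":290,"tz":0,"rx":0,"ry":0,"rz":0,"fingers":255},{"tx":31,"ty":316,"tz":0,"rx":0,"ry":0,"rz":0,"fingers":255},{"tx":32,"ty":323,"tz":0,"rx":0,"ry":0,"rz":0,"fingers":255}]'; python3 -m creep '[{"tx":0,"ty":0,"tz":0,"rx":0,"ry":0,"rz":0,"fingers":255},{"tx":0,"ty":0,"tz":0,"rx":0,"ry":0,"rz":0,"fingers":255}]'
```

```text
t: 11.02
ee_pos: [549.3, 315.1, 142.2]
orientation: [-1.268, 1.115, -1.114]
ft_force: [-0.0, 0.1, -1.0]
width: 45.2
t: 11.28
ee_pos: [549.9, 312.5, 143.0]
orientation: [-1.267, 1.117, -1.117]
ft_force: [0.3, -0.2, -1.0]
width: 45.5
```

```bash
python3 - <<'E'
from h import *
w=grab("wrist"); cv2.imwrite("pics/w8.png",w["pixels"]); print(ctrl.get_obs()["ee_pos"],ctrl.get_obs()["ft_force"])
E
```

```text
[549.98775333 312.50443349 143.12425717] [-0.2598578   0.61527428 -1.81137108]
```

View pics/w8.png

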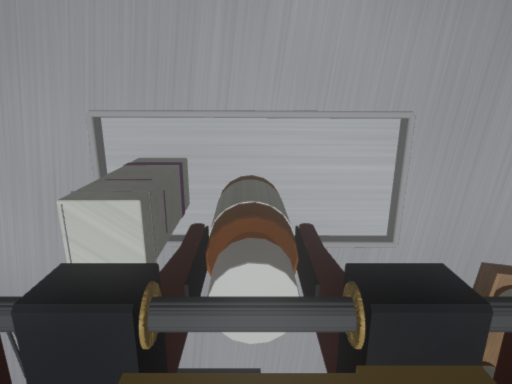

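```bash
python3 -m creep '[{"tx":0,"ty":0,"tz":-20,"rx":0,"ry":0,"rz":0,"fingers":255},{"tx":0,"ty":0,"tz":-45,"rx":0,"ry":0,"rz":0,"fingers":255},{"tx":0,"ty":0,"tz":-58,"rx":0,"ry":0,"rz":0,"fingers":255},{"tx":0,"ty":0,"tz":-60,"rx":0,"ry":0,"rz":0,"fingers":255},{"tx":0,"ty":0,"tz":-61,"rx":0,"ry":0,"rz":0,"fingers":255},{"tx":0,"ty":0,"tz":-61,"rx":0,"ry":0,"rz":0,"fingers":255}]'
```

```text
t: 12.08
ee_pos: [548.9, 313.1, 82.1]
orientation: [-1.269, 1.118, -1.116]
ft_force: [-4.4, -1.8, 6.2]
width: 45.6
```

```bash
python3 -m creep '[{"tx":0,"ty":0,"tz":0.5,"rx":0,"ry":0,"rz":0,"fingers":72},{"tx":0,"ty":0,"tz":0.5,"rx":0,"ry":0,"rz":0,"fingers":72},{"tx":0,"ty":0,"tz":0.5,"rx":0,"ry":0,"rz":0,"fingers":72},{"tx":0,"ty":0,"tz":20,"rx":0,"ry":0,"rz":0,"fingers":72},{"tx":0,"ty":0,"tz":60,"rx":0,"ry":0,"rz":0,"fingers":72},{"tx":0,"ty":0,"tz":85,"rx":0,"ry":0,"rz":0,"fingers":72},{"tx":0,"ty":0,"tz":85,"rx":0,"ry":0,"rz":0,"fingers":72}]'; python3 - <<'E'
from h import *
w=grab("scene"); cv2.imwrite("pics/s9.png",w["pixels"]); print(ctrl.get_obs()["ee_pos"],ctrl.get_obs()["ft_force"])
E
```

```text
t: 12.95
ee_pos: [551.6, 314.6, 170.5]
orientation: [-1.261, 1.113, -1.117]
ft_force: [0.5, -0.3, 0.6]
width: 63.1
[550.62956389 314.03879001 168.66903668] [-0.29929982 -0.08573875 -0.05585637]
```

View pics/s9.png

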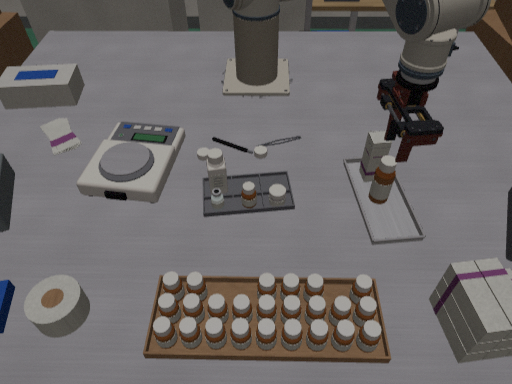

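```bash
python3 -m creep '[{"tx":-3,"ty":-50,"tz":0,"rx":0,"ry":0,"rz":0,"fingers":72},{"tx":-7,"ty":-100,"tz":0,"rx":0,"ry":0,"rz":0,"fingers":72},{"tx":-10,"ty":-150,"tz":0,"rx":0,"ry":0,"rz":0,"fingers":72},{"tx":-14,"ty":-200,"tz":0,"rx":0,"ry":0,"rz":0,"fingers":72},{"tx":-17,"ty":-250,"tz":0,"rx":0,"ry":0,"rz":0,"fingers":72},{"tx":-21,"ty":-300,"tz":0,"rx":0,"ry":0,"rz":0,"fingers":72},{"tx":-24,"ty":-350,"tz":0,"rx":0,"ry":0,"rz":0,"fingers":72},{"tx":-27,"ty":-395,"tz":0,"rx":0,"ry":0,"rz":0,"fingers":72},{"tx":-27,"ty":-395,"tz":0,"rx":0,"ry":0,"rz":0,"fingers":72},{"tx":-27,"ty":-395,"tz":0,"rx":0,"ry":0,"rz":0,"fingers":72}]'; python3 - <<'E'
from h import *
w=grab("wrist"); cv2.imwrite("pics/w10.png",w["pixels"]); print(ctrl.get_obs()["ee_pos"],ctrl.get_obs()["ft_force"],hit(w,253,224,124))
E
```

```text
t: 14.25
ee_pos: [522.4, -80.9, 166.4]
orientation: [-1.267, 1.118, -1.115]
ft_force: [0.2, 0.3, 0.3]
width: 62.9
[522.61527109 -80.42398896 166.52868438] [ 0.1094623  -0.0976578   0.11838142] [524.5 -81.6 124. ]
```

View pics/w10.png

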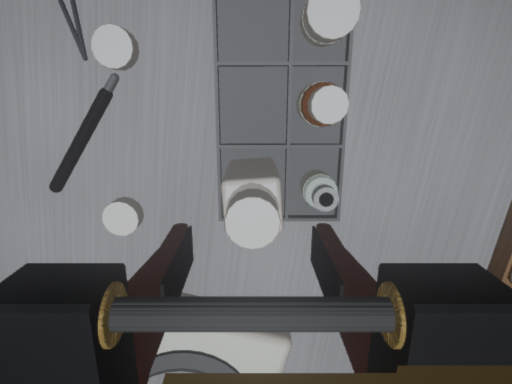

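```bash
python3 -m creep '[{"tx":0.5,"ty":0,"tz":-30,"rx":0,"ry":0,"rz":0,"fingers":72},{"tx":0.5,"ty":0,"tz":-65,"rx":0,"ry":0,"rz":0,"fingers":72},{"tx":0.5,"ty":0,"tz":-84,"rx":0,"ry":0,"rz":0,"fingers":72},{"tx":0.5,"ty":0,"tz":-84,"rx":0,"ry":0,"rz":0,"fingers":72},{"tx":0.5,"ty":0,"tz":-84,"rx":0,"ry":0,"rz":0,"fingers":72}]'; python3 - <<'E'
from h import *
w=grab("wrist"); cv2.imwrite("pics/w11.png",w["pixels"]); print(ctrl.get_obs()["ee_pos"],ctrl.get_obs()["ft_force"])
E
```

```text
t: 14.92
ee_pos: [524.0, -80.6, 83.7]
orientation: [-1.266, 1.114, -1.115]
ft_force: [1.0, 0.4, 0.1]
width: 62.9
[524.23938853 -80.79949051  84.03377537] [-0.14076771  0.44382011  0.18096712]
```

View pics/w11.png

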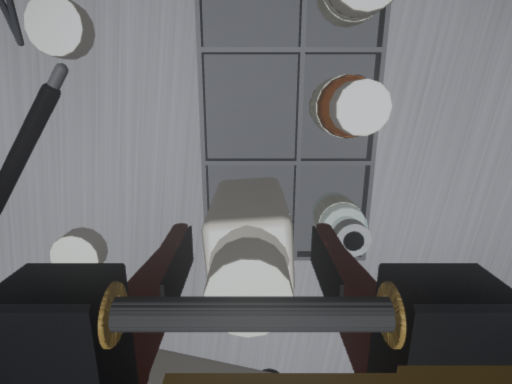

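```bash
python3 -m creep '[{"tx":0,"ty":0,"tz":-3,"rx":0,"ry":0,"rz":0,"fingers":72},{"tx":0,"ty":0,"tz":-3,"rx":0,"ry":0,"rz":0,"fingers":255},{"tx":0,"ty":0,"tz":-3,"rx":0,"ry":0,"rz":0,"fingers":255},{"tx":0,"ty":0,"tz":-3,"rx":0,"ry":0,"rz":0,"fingers":255},{"tx":0,"ty":0,"tz":-3,"rx":0,"ry":0,"rz":0,"fingers":255},{"tx":0,"ty":0,"tz":5,"rx":0,"ry":0,"rz":0,"fingers":255},{"tx":0,"ty":0,"tz":30,"rx":0,"ry":0,"rz":0,"fingers":255},{"tx":0,"ty":0,"tz":57,"rx":0,"ry":0,"rz":0,"fingers":255},{"tx":0,"ty":0,"tz":57,"rx":0,"ry":0,"rz":0,"fingers":255}]'; python3 -c "
from workcell import ctrl;print(ctrl.get_obs()['ee_pos'])"
```

```text
t: 16.1
ee_pos: [525.0, -81.6, 142.1]
orientation: [-1.264, 1.112, -1.119]
ft_force: [-0.4, 0.3, -1.7]
width: 44.4
[524.9556098  -81.57061469 142.14365981]
```

```bash
python3 -m creep '[{"tx":5,"ty":15,"tz":5,"rx":0,"ry":0,"rz":0,"fingers":255},{"tx":18,"ty":50,"tz":5,"rx":0,"ry":0,"rz":0,"fingers":255},{"tx":35,"ty":90,"tz":5,"rx":0,"ry":0,"rz":0,"fingers":255},{"tx":52,"ty":130,"tz":5,"rx":0,"ry":0,"rz":0,"fingers":255},{"tx":69,"ty":170,"tz":5,"rx":0,"ry":0,"rz":0,"fingers":255},{"tx":85,"ty":210,"tz":5,"rx":0,"ry":0,"rz":0,"fingers":255},{"tx":98,"ty":250,"tz":5,"rx":0,"ry":0,"rz":0,"fingers":255},{"tx":104,"ty":290,"tz":5,"rx":0,"ry":0,"rz":0,"fingers":255},{"tx":104,"ty":330,"tz":5,"rx":0,"ry":0,"rz":0,"fingers":255},{"tx":104,"ty":360,"tz":5,"rx":0,"ry":0,"rz":0,"fingers":255}]'; python3 -m creep '[{"tx":0,"ty":20,"tz":0,"rx":0,"ry":0,"rz":0,"fingers":255},{"tx":0,"ty":40,"tz":0,"rx":0,"ry":0,"rz":0,"fingers":255},{"tx":0,"ty":45,"tz":0,"rx":0,"ry":0,"rz":0,"fingers":255},{"tx":0,"ty":45,"tz":0,"rx":0,"ry":0,"rz":0,"fingers":255}]'
```

```text
t: 17.35
ee_pos: [626.4, 281.3, 143.6]
orientation: [-1.269, 1.116, -1.114]
ft_force: [-0.2, -0.1, -1.4]
width: 44.4
t: 17.85
ee_pos: [627.5, 323.5, 145.0]
orientation: [-1.267, 1.116, -1.116]
ft_force: [0.9, -0.3, -1.2]
width: 44.4
```

```bash
python3 - <<'E'
from h import *
w=grab("wrist"); cv2.imwrite("pics/w12.png",w["pixels"]); print(ctrl.get_obs()["ee_pos"],ctrl.get_obs()["ft_force"])
E
```

```text
[627.53765077 323.02464604 145.07558736] [ 0.62444907  0.0910742  -1.15403304]
```

View pics/w12.png

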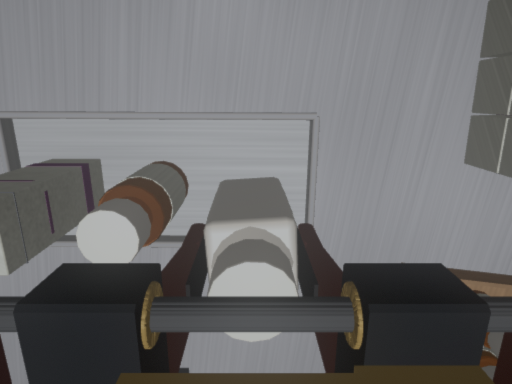

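```bash
python3 -m creep '[{"tx":0,"ty":0,"tz":-20,"rx":0,"ry":0,"rz":0,"fingers":255},{"tx":0,"ty":0,"tz":-45,"rx":0,"ry":0,"rz":0,"fingers":255},{"tx":0,"ty":0,"tz":-60,"rx":0,"ry":0,"rz":0,"fingers":255},{"tx":0,"ty":0,"tz":-62.5,"rx":0,"ry":0,"rz":0,"fingers":255},{"tx":0,"ty":0,"tz":-63.5,"rx":0,"ry":0,"rz":0,"fingers":255},{"tx":0,"ty":0,"tz":-63.5,"rx":0,"ry":0,"rz":0,"fingers":255}]'
```

```text
t: 18.65
ee_pos: [628.1, 323.9, 82.5]
orientation: [-1.265, 1.115, -1.116]
ft_force: [0.4, -0.2, -1.3]
width: 44.5
```

```bash
python3 -m creep '[{"tx":0,"ty":0,"tz":-1,"rx":0,"ry":0,"rz":0,"fingers":255},{"tx":0,"ty":0,"tz":-1.5,"rx":0,"ry":0,"rz":0,"fingers":255},{"tx":0,"ty":0,"tz":-1.5,"rx":0,"ry":0,"rz":0,"fingers":255}]'
```

```text
t: 19.02
ee_pos: [627.5, 323.8, 80.3]
orientation: [-1.266, 1.116, -1.116]
ft_force: [-0.3, 0.2, -0.2]
width: 44.6
```

```bash
python3 -m creep '[{"tx":0,"ty":0,"tz":0,"rx":0,"ry":0,"rz":0,"fingers":72},{"tx":0,"ty":0,"tz":0,"rx":0,"ry":0,"rz":0,"fingers":72},{"tx":0,"ty":0,"tz":0,"rx":0,"ry":0,"rz":0,"fingers":72},{"tx":0,"ty":0,"tz":20,"rx":0,"ry":0,"rz":0,"fingers":72},{"tx":0,"ty":0,"tz":60,"rx":0,"ry":0,"rz":0,"fingers":72},{"tx":0,"ty":0,"tz":85,"rx":0,"ry":0,"rz":0,"fingers":72},{"tx":0,"ty":0,"tz":85,"rx":0,"ry":0,"rz":0,"fingers":72}]'; python3 - <<'E'
from h import *
w=grab("scene"); cv2.imwrite("pics/s13.png",w["pixels"]); print(ctrl.get_obs()["ee_pos"],ctrl.get_obs()["ft_force"])
w=grab("wrist"); cv2.imwrite("pics/w13.png",w["pixels"])
E
```

```text
t: 19.9
ee_pos: [629.3, 324.6, 169.0]
orientation: [-1.26, 1.113, -1.117]
ft_force: [-0.1, 0.1, 0.7]
width: 63.2
[628.18006955 324.01539312 166.8902887 ] [-0.56795178 -0.01086677 -0.09256968]
```

View pics/s13.png

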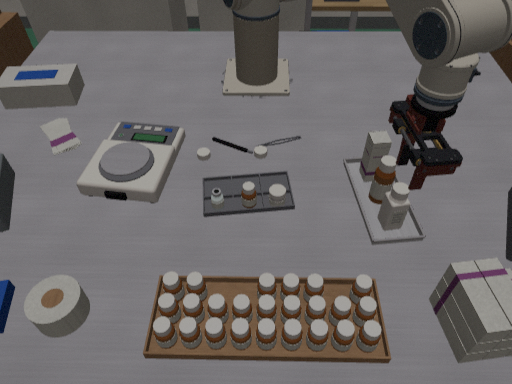

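View pics/w13.png

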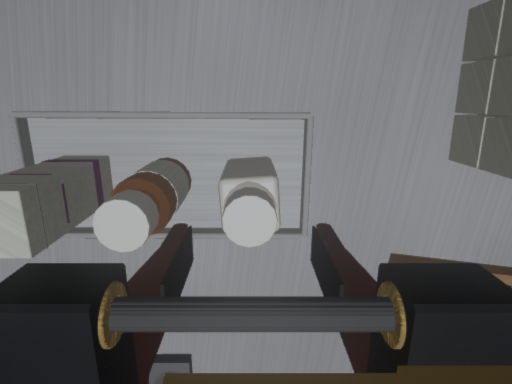

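```bash
python3 -m creep '[{"tx":-8,"ty":-50,"tz":0,"rx":0,"ry":0,"rz":0,"fingers":72},{"tx":-17,"ty":-100,"tz":0,"rx":0,"ry":0,"rz":0,"fingers":72},{"tx":-26,"ty":-150,"tz":0,"rx":0,"ry":0,"rz":0,"fingers":72},{"tx":-35,"ty":-200,"tz":0,"rx":0,"ry":0,"rz":0,"fingers":72},{"tx":-43,"ty":-250,"tz":-10,"rx":0,"ry":0,"rz":0,"fingers":72},{"tx":-52,"ty":-300,"tz":-20,"rx":0,"ry":0,"rz":0,"fingers":72},{"tx":-57,"ty":-327,"tz":-30,"rx":0,"ry":0,"rz":0,"fingers":72},{"tx":-57,"ty":-327,"tz":-40,"rx":0,"ry":0,"rz":0,"fingers":72},{"tx":-57,"ty":-327,"tz":-40,"rx":0,"ry":0,"rz":0,"fingers":72},{"tx":-57,"ty":-327,"tz":-40,"rx":0,"ry":0,"rz":0,"fingers":72}]'; python3 - <<'E'
from h import *
w=grab("wrist"); cv2.imwrite("pics/w14.png",w["pixels"]); print(ctrl.get_obs()["ee_pos"],ctrl.get_obs()["ft_force"])
g=proj(w,(571.4,-3.9,66)); print(g); import pickle; pickle.dump(w,open("w14.pkl","wb"))
E
```

```text
t: 21.25
ee_pos: [570.7, -2.2, 125.0]
orientation: [-1.267, 1.115, -1.115]
ft_force: [-0.5, 0.5, -0.0]
width: 62.8
[570.88735844  -2.20948417 125.25865169] [-0.19901808  0.67593161  0.01338326]
[[250.55497961 216.24943802]]
```

View pics/w14.png

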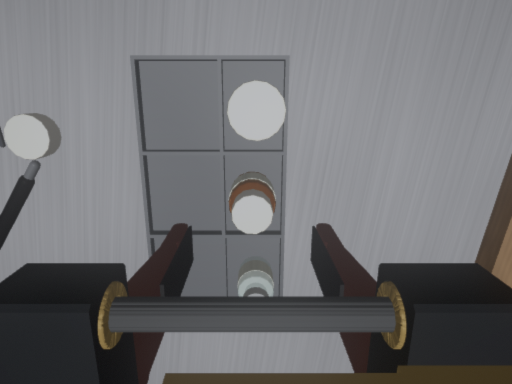

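```bash
python3 -m creep '[{"tx":1.5,"ty":0,"tz":-30,"rx":0,"ry":0,"rz":0,"fingers":72},{"tx":1.5,"ty":0,"tz":-70,"rx":0,"ry":0,"rz":0,"fingers":72},{"tx":1.5,"ty":0,"tz":-90,"rx":0,"ry":0,"rz":0,"fingers":72},{"tx":1.5,"ty":0,"tz":-97,"rx":0,"ry":0,"rz":0,"fingers":72},{"tx":1.5,"ty":0,"tz":-97,"rx":0,"ry":0,"rz":0,"fingers":72}]'; python3 - <<'E'
from h import *
w=grab("wrist"); cv2.imwrite("pics/w15.png",w["pixels"]); print(ctrl.get_obs()["ee_pos"],ctrl.get_obs()["ft_force"])
E
```

```text
t: 21.92
ee_pos: [572.5, -3.1, 28.5]
orientation: [-1.266, 1.115, -1.116]
ft_force: [0.5, -0.2, -0.1]
width: 63.3
[572.76677783  -3.16284158  28.98110681] [-0.60316721 -0.11243771 -0.34537316]
```

View pics/w15.png

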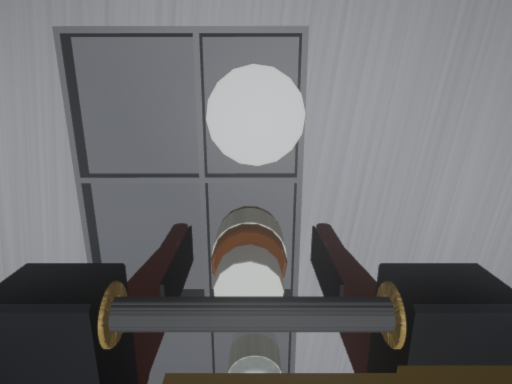

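```bash
python3 -m creep '[{"tx":0,"ty":1,"tz":0,"rx":0,"ry":0,"rz":0,"fingers":72},{"tx":0,"ty":1,"tz":0,"rx":0,"ry":0,"rz":0,"fingers":255},{"tx":0,"ty":1,"tz":0,"rx":0,"ry":0,"rz":0,"fingers":255},{"tx":0,"ty":1,"tz":0,"rx":0,"ry":0,"rz":0,"fingers":255},{"tx":0,"ty":1,"tz":0,"rx":0,"ry":0,"rz":0,"fingers":255},{"tx":0,"ty":1,"tz":10,"rx":0,"ry":0,"rz":0,"fingers":255},{"tx":0,"ty":1,"tz":40,"rx":0,"ry":0,"rz":0,"fingers":255},{"tx":0,"ty":1,"tz":80,"rx":0,"ry":0,"rz":0,"fingers":255},{"tx":0,"ty":1,"tz":110,"rx":0,"ry":0,"rz":0,"fingers":255},{"tx":0,"ty":1,"tz":110,"rx":0,"ry":0,"rz":0,"fingers":255}]'; python3 -c "
from workcell import ctrl;print(ctrl.get_obs()['ee_pos'])"
```

```text
t: 23.22
ee_pos: [573.7, -2.3, 140.8]
orientation: [-1.263, 1.112, -1.119]
ft_force: [0.4, 0.4, -1.1]
width: 35.8
[573.74598753  -2.31216968 140.81428455]
```

```bash
python3 -m creep '[{"tx":-5,"ty":-20,"tz":0,"rx":0,"ry":0,"rz":0,"fingers":255},{"tx":-16,"ty":-60,"tz":0,"rx":0,"ry":0,"rz":0,"fingers":255},{"tx":-28,"ty":-100,"tz":0,"rx":0,"ry":0,"rz":0,"fingers":255},{"tx":-39,"ty":-140,"tz":0,"rx":0,"ry":0,"rz":0,"fingers":255},{"tx":-50,"ty":-180,"tz":0,"rx":0,"ry":0,"rz":0,"fingers":255},{"tx":-61,"ty":-220,"tz":0,"rx":0,"ry":0,"rz":0,"fingers":255},{"tx":-72,"ty":-260,"tz":0,"rx":0,"ry":0,"rz":0,"fingers":255},{"tx":-82,"ty":-295,"tz":0,"rx":0,"ry":0,"rz":0,"fingers":255},{"tx":-86,"ty":-311,"tz":0,"rx":0,"ry":0,"rz":0,"fingers":255},{"tx":-86,"ty":-311,"tz":0,"rx":0,"ry":0,"rz":0,"fingers":255}]'; python3 -m creep '[{"tx":0,"ty":0,"tz":0,"rx":0,"ry":0,"rz":0,"fingers":255},{"tx":0,"ty":0,"tz":0,"rx":0,"ry":0,"rz":0,"fingers":255}]';python3 - <<'E'
from h import *
w=grab("wrist"); cv2.imwrite("pics/w16.png",w["pixels"]); print(ctrl.get_obs()["ee_pos"],ctrl.get_obs()["ft_force"])
w=grab("scene"); crop(w,75,80,235,205,4.8,"pics/s16.png")
E
```

```text
t: 24.48
ee_pos: [485.0, -313.8, 137.1]
orientation: [-1.265, 1.119, -1.116]
ft_force: [1.1, 0.5, -0.4]
width: 35.2
t: 24.72
ee_pos: [486.3, -312.1, 138.0]
orientation: [-1.267, 1.115, -1.114]
ft_force: [-0.1, -0.3, -1.2]
width: 35.5
[ 486.36351121 -312.24905714  138.18445528] [ 0.2078588  -0.83703177 -1.13289706]
```

View pics/w16.png

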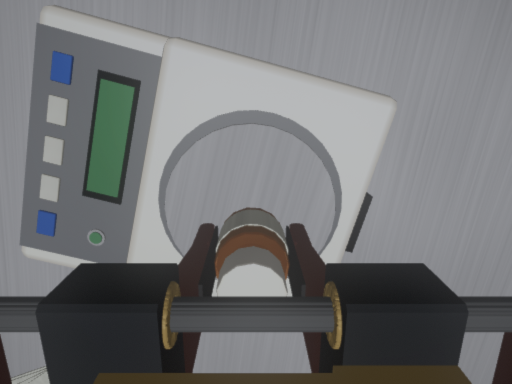

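View pics/s16.png

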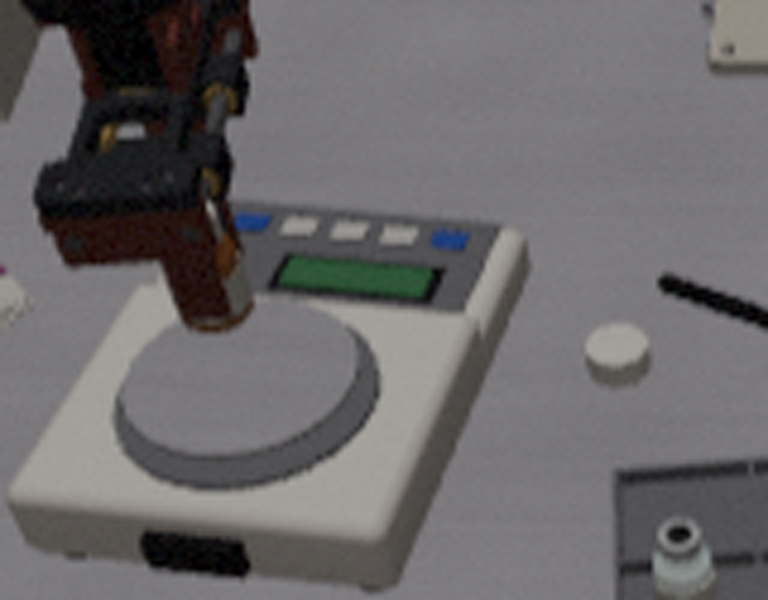

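```bash
python3 - <<'E'
from h import *
w=grab("wrist")
for p in [(168,200),(336,200),(252,123)]: print(hit(w,*p,72))
c=[proj(w,(x0+60*np.cos(a),y0+60*np.sin(a),72))[0] for x0,y0 in [(487.5,-313.5)] for a in np.linspace(0,2*np.pi,60)]
im=w["pixels"].copy(); cv2.polylines(im,[np.int32(np.round(c))],True,(0,0,255),1); cv2.imwrite("pics/w17.png",im)
E
```

```text
[ 429.2 -312.1   72. ]
[ 544.5 -297.4   72. ]
[ 480.2 -252.9   72. ]
```

View pics/w17.png

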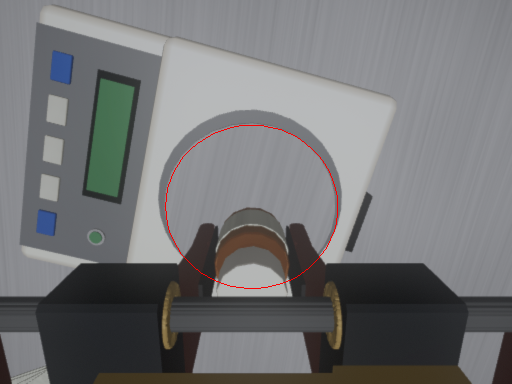

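```bash
python3 -m creep '[{"tx":1,"ty":0,"tz":-15,"rx":0,"ry":0,"rz":0,"fingers":255},{"tx":1,"ty":0,"tz":-30,"rx":0,"ry":0,"rz":0,"fingers":255},{"tx":1,"ty":0,"tz":-37,"rx":0,"ry":0,"rz":0,"fingers":255},{"tx":1,"ty":0,"tz":-39,"rx":0,"ry":0,"rz":0,"fingers":255},{"tx":1,"ty":0,"tz":-39.5,"rx":0,"ry":0,"rz":0,"fingers":255},{"tx":1,"ty":0,"tz":-39.5,"rx":0,"ry":0,"rz":0,"fingers":255}]';python3 -m creep '[{"tx":0,"ty":0,"tz":-1,"rx":0,"ry":0,"rz":0,"fingers":255},{"tx":0,"ty":0,"tz":-1,"rx":0,"ry":0,"rz":0,"fingers":255}]'
```

```text
t: 25.62
ee_pos: [487.3, -313.5, 99.0]
orientation: [-1.266, 1.115, -1.116]
ft_force: [-0.2, 0.4, -0.6]
width: 35.5
t: 25.88
ee_pos: [487.1, -313.3, 97.8]
orientation: [-1.266, 1.116, -1.116]
ft_force: [-0.7, 0.6, -0.4]
width: 35.7
```

```bash
python3 -m creep '[{"tx":0,"ty":0,"tz":-1,"rx":0,"ry":0,"rz":0,"fingers":255},{"tx":0,"ty":0,"tz":-1,"rx":0,"ry":0,"rz":0,"fingers":255}]'
```

```text
t: 26.12
ee_pos: [487.0, -313.3, 96.6]
orientation: [-1.266, 1.116, -1.116]
ft_force: [-0.3, 0.0, -1.1]
width: 35.6
```

```bash
python3 -m creep '[{"tx":0,"ty":0,"tz":-1,"rx":0,"ry":0,"rz":0,"fingers":255},{"tx":0,"ty":0,"tz":-1,"rx":0,"ry":0,"rz":0,"fingers":255}]'
```

```text
t: 26.38
ee_pos: [487.1, -313.3, 96.3]
orientation: [-1.266, 1.116, -1.116]
ft_force: [-1.6, 1.7, 5.7]
width: 35.7
```

Contact. Release and rise.

```bash
python3 -m creep '[{"tx":0,"ty":0,"tz":0.5,"rx":0,"ry":0,"rz":0,"fingers":72},{"tx":0,"ty":0,"tz":0.5,"rx":0,"ry":0,"rz":0,"fingers":72},{"tx":0,"ty":0,"tz":0.5,"rx":0,"ry":0,"rz":0,"fingers":72},{"tx":0,"ty":0,"tz":15,"rx":0,"ry":0,"rz":0,"fingers":72},{"tx":0,"ty":0,"tz":45,"rx":0,"ry":0,"rz":0,"fingers":72},{"tx":0,"ty":0,"tz":75,"rx":0,"ry":0,"rz":0,"fingers":72},{"tx":0,"ty":0,"tz":75,"rx":0,"ry":0,"rz":0,"fingers":72}]'; python3 - <<'E'
from h import *
w=grab("wrist"); cv2.imwrite("pics/w18.png",w["pixels"]); print(ctrl.get_obs()["ee_pos"],ctrl.get_obs()["ft_force"])
w=grab("scene"); crop(w,75,80,235,205,4.8,"pics/s18.png")
E
```

```text
t: 27.25
ee_pos: [488.6, -314.3, 173.8]
orientation: [-1.265, 1.111, -1.12]
ft_force: [-0.7, -0.1, 0.9]
width: 63.2
[ 487.67940188 -313.72478967  172.18735006] [-1.16283383 -0.39206159 -0.87114366]
```

View pics/w18.png

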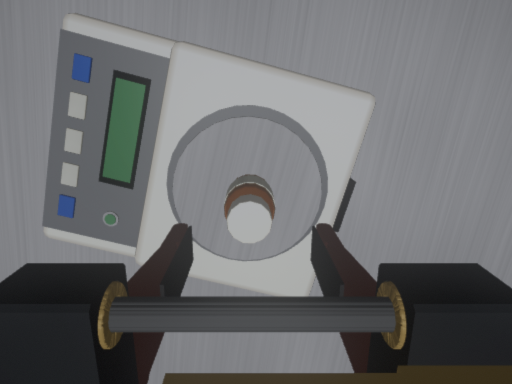

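View pics/s18.png

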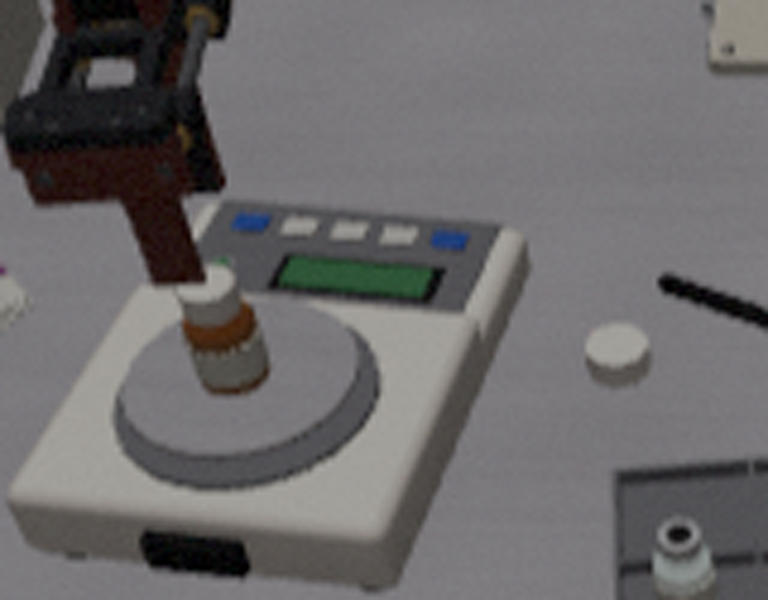

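```bash
python3 - <<'E'
from h import *
w=grab("wrist"); t=grab("top"); crop(t,335,185,425,300,5,"pics/t19.png")
print(hit(w,249.5,222,134),hit(w,247.5,188,72),[hit(w,*p,72) for p in [(170,188),(323,188),(247,117),(247,260)]])
E
```

```text
[ 486.6 -310.9  134. ] [ 484.1 -306.3   72. ] [array([ 423.6, -313.9,   72. ]), array([ 543. , -298.8,   72. ]), array([ 477. , -252.2,   72. ]), array([ 491.3, -368.3,   72. ])]
```

View pics/t19.png

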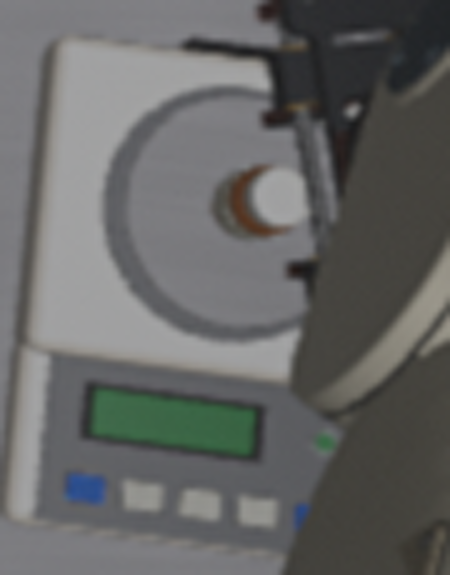

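```bash
python3 -m creep '[{"tx":12,"ty":50,"tz":0,"rx":0,"ry":0,"rz":0,"fingers":72},{"tx":24,"ty":100,"tz":0,"rx":0,"ry":0,"rz":0,"fingers":72},{"tx":36,"ty":150,"tz":0,"rx":0,"ry":0,"rz":0,"fingers":72},{"tx":48,"ty":200,"tz":0,"rx":0,"ry":0,"rz":0,"fingers":72},{"tx":60,"ty":250,"tz":0,"rx":0,"ry":0,"rz":0,"fingers":72},{"tx":72,"ty":300,"tz":0,"rx":0,"ry":0,"rz":0,"fingers":72},{"tx":84,"ty":350,"tz":0,"rx":0,"ry":0,"rz":0,"fingers":72},{"tx":96,"ty":400,"tz":0,"rx":0,"ry":0,"rz":0,"fingers":72},{"tx":108,"ty":450,"tz":0,"rx":0,"ry":0,"rz":0,"fingers":72},{"tx":120,"ty":500,"tz":0,"rx":0,"ry":0,"rz":0,"fingers":72}]'; python3 -c "
from workcell import ctrl;print(ctrl.get_obs()['ee_pos'])"
```

```text
t: 28.7
ee_pos: [606.6, 188.3, 169.3]
orientation: [-1.268, 1.117, -1.115]
ft_force: [0.2, 0.4, -0.1]
width: 62.9
[606.56507118 188.25116634 169.32200479]
```

```bash
python3 -m creep '[{"tx":8,"ty":45,"tz":0,"rx":0,"ry":0,"rz":0,"fingers":72},{"tx":16,"ty":90,"tz":0,"rx":0,"ry":0,"rz":0,"fingers":72},{"tx":21,"ty":125,"tz":0,"rx":0,"ry":0,"rz":0,"fingers":72},{"tx":21,"ty":133,"tz":0,"rx":0,"ry":0,"rz":0,"fingers":72},{"tx":21,"ty":133,"tz":0,"rx":0,"ry":0,"rz":0,"fingers":72},{"tx":21,"ty":133,"tz":0,"rx":0,"ry":0,"rz":0,"fingers":72}]'; python3 - <<'E'
from h import *
w=grab("wrist"); cv2.imwrite("pics/w20.png",w["pixels"]); print(ctrl.get_obs()["ee_pos"],ctrl.get_obs()["ft_force"])
E
```

```text
t: 29.45
ee_pos: [627.7, 318.3, 170.2]
orientation: [-1.267, 1.117, -1.117]
ft_force: [-0.3, 0.0, -0.4]
width: 63.2
[627.93328634 318.25761054 170.45516779] [ 0.92551805 -0.2187167  -0.67110884]
```

View pics/w20.png

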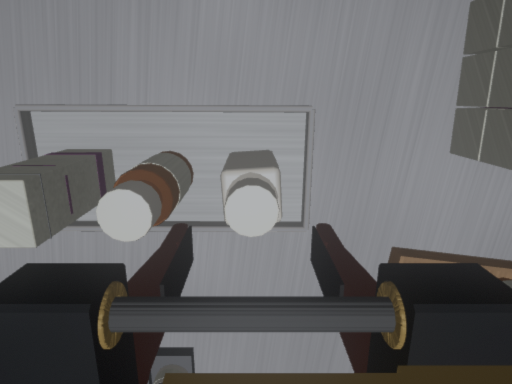

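```bash
python3 -m creep '[{"tx":0,"ty":5.5,"tz":0,"rx":0,"ry":0,"rz":0,"fingers":76},{"tx":0,"ty":5.5,"tz":-30,"rx":0,"ry":0,"rz":0,"fingers":76},{"tx":0,"ty":5.5,"tz":-65,"rx":0,"ry":0,"rz":0,"fingers":76},{"tx":0,"ty":5.5,"tz":-89,"rx":0,"ry":0,"rz":0,"fingers":76},{"tx":0,"ty":5.5,"tz":-89,"rx":0,"ry":0,"rz":0,"fingers":76},{"tx":0,"ty":5.5,"tz":-89,"rx":0,"ry":0,"rz":0,"fingers":76}]'; python3 - <<'E'
from h import *
w=grab("wrist"); cv2.imwrite("pics/w21.png",w["pixels"]); print(ctrl.get_obs()["ee_pos"],ctrl.get_obs()["ft_force"])
E
```

```text
t: 30.25
ee_pos: [628.8, 325.4, 82.8]
orientation: [-1.265, 1.115, -1.116]
ft_force: [-0.1, -0.5, 0.0]
width: 61.8
[628.9509513  325.59901478  83.21077509] [-0.34478756  0.37604044 -0.26986178]
```

View pics/w21.png

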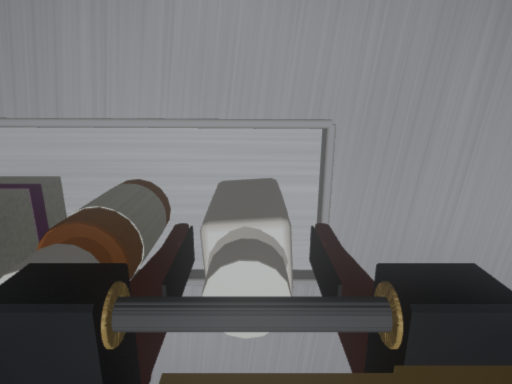

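```bash
python3 -m creep '[{"tx":-1,"ty":-1.5,"tz":-2,"rx":0,"ry":0,"rz":0,"fingers":76},{"tx":-1,"ty":-1.5,"tz":-2,"rx":0,"ry":0,"rz":0,"fingers":255},{"tx":-1,"ty":-1.5,"tz":-2,"rx":0,"ry":0,"rz":0,"fingers":255},{"tx":-1,"ty":-1.5,"tz":-2,"rx":0,"ry":0,"rz":0,"fingers":255},{"tx":-1,"ty":-1.5,"tz":-2,"rx":0,"ry":0,"rz":0,"fingers":255}]'; python3 -c "
from workcell import ctrl;print(ctrl.get_obs()['ee_pos'])"; python3 -m creep '[{"tx":0,"ty":0,"tz":10,"rx":0,"ry":0,"rz":0,"fingers":255},{"tx":0,"ty":0,"tz":30,"rx":0,"ry":0,"rz":0,"fingers":255},{"tx":0,"ty":0,"tz":60,"rx":0,"ry":0,"rz":0,"fingers":255},{"tx":0,"ty":0,"tz":60,"rx":0,"ry":0,"rz":0,"fingers":255},{"tx":0,"ty":0,"tz":60,"rx":0,"ry":0,"rz":0,"fingers":255}]'; python3 -c "
from workcell import ctrl;print(ctrl.get_obs()['ee_pos'])"
```

```text
t: 30.92
ee_pos: [627.2, 323.9, 80.0]
orientation: [-1.266, 1.116, -1.116]
ft_force: [-0.8, 0.2, 3.1]
width: 44.6
[627.19705704 323.8757188   80.03808767]
t: 31.55
ee_pos: [626.8, 323.6, 139.6]
orientation: [-1.266, 1.116, -1.116]
ft_force: [0.1, -0.0, -1.3]
width: 44.5
[626.76606262 323.58180059 139.59215732]
```

```bash
python3 -m creep '[{"tx":0,"ty":-15,"tz":3,"rx":0,"ry":0,"rz":0,"fingers":255},{"tx":-2,"ty":-50,"tz":3,"rx":0,"ry":0,"rz":0,"fingers":255},{"tx":-12,"ty":-90,"tz":3,"rx":0,"ry":0,"rz":0,"fingers":255},{"tx":-25,"ty":-130,"tz":3,"rx":0,"ry":0,"rz":0,"fingers":255},{"tx":-38,"ty":-170,"tz":3,"rx":0,"ry":0,"rz":0,"fingers":255},{"tx":-52,"ty":-210,"tz":3,"rx":0,"ry":0,"rz":0,"fingers":255},{"tx":-66,"ty":-250,"tz":3,"rx":0,"ry":0,"rz":0,"fingers":255},{"tx":-80,"ty":-290,"tz":3,"rx":0,"ry":0,"rz":0,"fingers":255},{"tx":-92,"ty":-330,"tz":3,"rx":0,"ry":0,"rz":0,"fingers":255},{"tx":-98,"ty":-360,"tz":3,"rx":0,"ry":0,"rz":0,"fingers":255}]';  python3 -m creep '[{"tx":-2,"ty":-10,"tz":0,"rx":0,"ry":0,"rz":0,"fingers":255},{"tx":-2,"ty":-10,"tz":0,"rx":0,"ry":0,"rz":0,"fingers":255},{"tx":-2,"ty":-10,"tz":0,"rx":0,"ry":0,"rz":0,"fingers":255}]'; python3 -c "
from workcell import ctrl;print(ctrl.get_obs()['ee_pos'])"
```

```text
t: 32.8
ee_pos: [527.2, -38.4, 142.0]
orientation: [-1.267, 1.118, -1.116]
ft_force: [0.8, -0.3, -0.6]
width: 44.4
t: 33.17
ee_pos: [527.1, -45.6, 142.5]
orientation: [-1.266, 1.116, -1.115]
ft_force: [0.3, 0.9, 0.1]
width: 44.3
[527.10719954 -45.61848759 142.50619058]
```

```bash
python3 -m creep '[{"tx":-1,"ty":-20,"tz":0,"rx":0,"ry":0,"rz":0,"fingers":255},{"tx":-2,"ty":-35,"tz":0,"rx":0,"ry":0,"rz":0,"fingers":255},{"tx":-2,"ty":-37,"tz":0,"rx":0,"ry":0,"rz":0,"fingers":255},{"tx":-2,"ty":-37,"tz":0,"rx":0,"ry":0,"rz":0,"fingers":255},{"tx":-2,"ty":-37,"tz":0,"rx":0,"ry":0,"rz":0,"fingers":255}]'; python3 - <<'E'
from h import *
w=grab("wrist"); cv2.imwrite("pics/w22.png",w["pixels"]); print(ctrl.get_obs()["ee_pos"],ctrl.get_obs()["ft_force"])
E
```

```text
t: 33.8
ee_pos: [525.0, -82.9, 142.7]
orientation: [-1.266, 1.116, -1.116]
ft_force: [0.0, 0.1, -0.1]
width: 44.4
[525.02418272 -82.88546907 142.64751262] [ 0.40138987  0.19985377 -0.31559149]
```

View pics/w22.png

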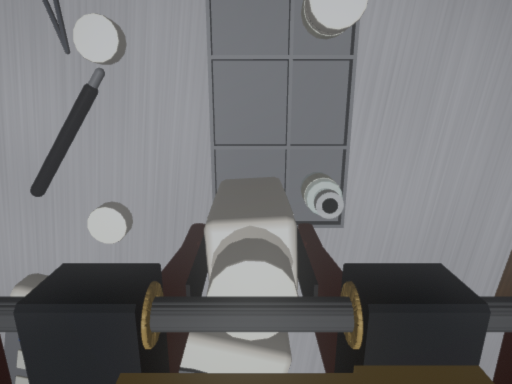

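```bash
python3 -m creep '[{"tx":0,"ty":0,"tz":-20,"rx":0,"ry":0,"rz":0,"fingers":255},{"tx":0,"ty":0,"tz":-45,"rx":0,"ry":0,"rz":0,"fingers":255},{"tx":0,"ty":0,"tz":-57,"rx":0,"ry":0,"rz":0,"fingers":255},{"tx":0,"ty":0,"tz":-60,"rx":0,"ry":0,"rz":0,"fingers":255},{"tx":0,"ty":0,"tz":-60,"rx":0,"ry":0,"rz":0,"fingers":255},{"tx":0,"ty":0,"tz":-60,"rx":0,"ry":0,"rz":0,"fingers":255}]';python3 -m creep '[{"tx":0,"ty":0,"tz":-1,"rx":0,"ry":0,"rz":0,"fingers":255},{"tx":0,"ty":0,"tz":-1,"rx":0,"ry":0,"rz":0,"fingers":255}]'
```

```text
t: 34.6
ee_pos: [525.6, -83.4, 83.4]
orientation: [-1.265, 1.115, -1.117]
ft_force: [0.7, 0.5, -0.2]
width: 44.4
t: 34.85
ee_pos: [525.2, -83.3, 81.9]
orientation: [-1.266, 1.116, -1.116]
ft_force: [-0.1, -0.4, -0.7]
width: 44.4
```

```bash
python3 -m creep '[{"tx":0,"ty":0,"tz":-0.8,"rx":0,"ry":0,"rz":0,"fingers":255},{"tx":0,"ty":0,"tz":-0.8,"rx":0,"ry":0,"rz":0,"fingers":255},{"tx":0,"ty":0,"tz":-0.8,"rx":0,"ry":0,"rz":0,"fingers":72},{"tx":0,"ty":0,"tz":-0.8,"rx":0,"ry":0,"rz":0,"fingers":72},{"tx":0,"ty":0,"tz":-0.8,"rx":0,"ry":0,"rz":0,"fingers":72},{"tx":0,"ty":0,"tz":20,"rx":0,"ry":0,"rz":0,"fingers":72},{"tx":0,"ty":0,"tz":60,"rx":0,"ry":0,"rz":0,"fingers":72},{"tx":0,"ty":0,"tz":88,"rx":0,"ry":0,"rz":0,"fingers":72},{"tx":0,"ty":0,"tz":88,"rx":0,"ry":0,"rz":0,"fingers":72}]'; python3 - <<'E'
from h import *
w=grab("wrist"); cv2.imwrite("pics/w23.png",w["pixels"]); print(ctrl.get_obs()["ee_pos"],ctrl.get_obs()["ft_force"])
E
```

```text
t: 35.98
ee_pos: [526.5, -83.5, 171.6]
orientation: [-1.264, 1.112, -1.119]
ft_force: [-0.0, -1.6, -0.3]
width: 63.1
[525.38807995 -83.34448729 170.17574042] [ 0.09994508 -0.1940091   0.18280645]
```

View pics/w23.png

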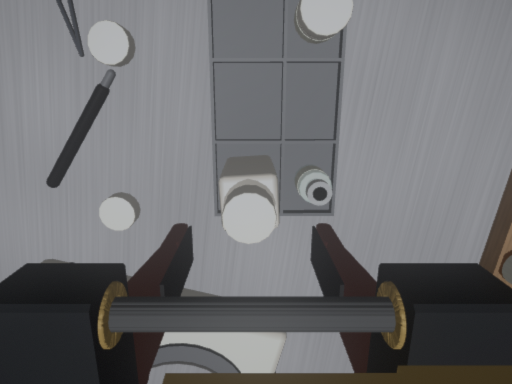

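```bash
python3 -m creep '[{"tx":3,"ty":50,"tz":0,"rx":0,"ry":0,"rz":0,"fingers":76},{"tx":6,"ty":100,"tz":0,"rx":0,"ry":0,"rz":0,"fingers":76},{"tx":9,"ty":150,"tz":0,"rx":0,"ry":0,"rz":0,"fingers":76},{"tx":12,"ty":200,"tz":0,"rx":0,"ry":0,"rz":0,"fingers":76},{"tx":15,"ty":250,"tz":0,"rx":0,"ry":0,"rz":0,"fingers":76},{"tx":18,"ty":300,"tz":0,"rx":0,"ry":0,"rz":0,"fingers":76},{"tx":21,"ty":350,"tz":0,"rx":0,"ry":0,"rz":0,"fingers":76},{"tx":24,"ty":394,"tz":0,"rx":0,"ry":0,"rz":0,"fingers":76},{"tx":24,"ty":396,"tz":0,"rx":0,"ry":0,"rz":0,"fingers":76},{"tx":24,"ty":396,"tz":0,"rx":0,"ry":0,"rz":0,"fingers":76}]'; python3 - <<'E'
from h import *
w=grab("wrist"); cv2.imwrite("pics/w24.png",w["pixels"]); print(ctrl.get_obs()["ee_pos"],ctrl.get_obs()["ft_force"],hit(w,253,224,128))
E
```

```text
t: 37.28
ee_pos: [548.1, 312.0, 168.0]
orientation: [-1.269, 1.117, -1.115]
ft_force: [0.7, -0.2, 0.3]
width: 61.6
[548.26803235 311.47257359 168.40122393] [ 0.23119196 -0.72050709 -0.19678026] [550.  312.1 128. ]
```

View pics/w24.png

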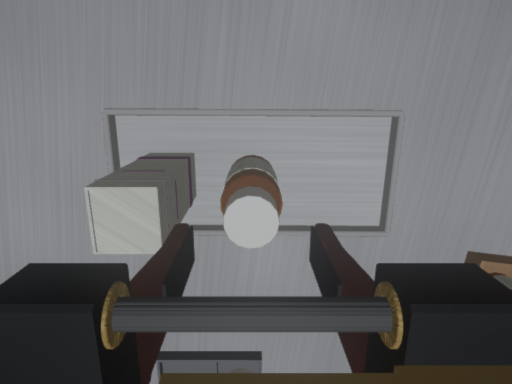

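```bash
python3 -m creep '[{"tx":1,"ty":2.5,"tz":-30,"rx":0,"ry":0,"rz":0,"fingers":76},{"tx":1,"ty":2.5,"tz":-65,"rx":0,"ry":0,"rz":0,"fingers":76},{"tx":1,"ty":2.5,"tz":-86,"rx":0,"ry":0,"rz":0,"fingers":76},{"tx":1,"ty":2.5,"tz":-86,"rx":0,"ry":0,"rz":0,"fingers":76},{"tx":1,"ty":2.5,"tz":-86,"rx":0,"ry":0,"rz":0,"fingers":76},{"tx":1,"ty":2.5,"tz":-86,"rx":0,"ry":0,"rz":0,"fingers":255},{"tx":1,"ty":2.5,"tz":-86,"rx":0,"ry":0,"rz":0,"fingers":255},{"tx":1,"ty":2.5,"tz":-86,"rx":0,"ry":0,"rz":0,"fingers":255},{"tx":1,"ty":2.5,"tz":-86,"rx":0,"ry":0,"rz":0,"fingers":255}]';  python3 -c "
from workcell import ctrl;print(ctrl.get_obs()['ee_pos'])"; python3 -m creep '[{"tx":0,"ty":0,"tz":10,"rx":0,"ry":0,"rz":0,"fingers":255},{"tx":0,"ty":0,"tz":30,"rx":0,"ry":0,"rz":0,"fingers":255},{"tx":0,"ty":0,"tz":60,"rx":0,"ry":0,"rz":0,"fingers":255},{"tx":0,"ty":0,"tz":60,"rx":0,"ry":0,"rz":0,"fingers":255},{"tx":0,"ty":0,"tz":60,"rx":0,"ry":0,"rz":0,"fingers":255}]'; python3 -c "
from workcell import ctrl;print(ctrl.get_obs()['ee_pos'])"
```

```text
t: 38.45
ee_pos: [550.4, 315.6, 84.6]
orientation: [-1.265, 1.115, -1.116]
ft_force: [-1.6, -0.8, 6.3]
width: 45.8
[550.38533421 315.5511523   84.58182144]
t: 39.08
ee_pos: [549.8, 315.0, 143.7]
orientation: [-1.266, 1.116, -1.116]
ft_force: [-0.2, -0.4, -1.0]
width: 45.5
[549.80333656 315.04009613 143.65666918]
```

```bash
python3 -m creep '[{"tx":-1,"ty":-15,"tz":0,"rx":0,"ry":0,"rz":0,"fingers":255},{"tx":-5,"ty":-50,"tz":0,"rx":0,"ry":0,"rz":0,"fingers":255},{"tx":-9,"ty":-90,"tz":0,"rx":0,"ry":0,"rz":0,"fingers":255},{"tx":-13,"ty":-130,"tz":0,"rx":0,"ry":0,"rz":0,"fingers":255},{"tx":-17,"ty":-170,"tz":0,"rx":0,"ry":0,"rz":0,"fingers":255},{"tx":-21,"ty":-210,"tz":0,"rx":0,"ry":0,"rz":0,"fingers":255},{"tx":-25,"ty":-250,"tz":0,"rx":0,"ry":0,"rz":0,"fingers":255},{"tx":-29,"ty":-290,"tz":0,"rx":0,"ry":0,"rz":0,"fingers":255},{"tx":-32,"ty":-315,"tz":0,"rx":0,"ry":0,"rz":0,"fingers":255},{"tx":-33,"ty":-326,"tz":0,"rx":0,"ry":0,"rz":0,"fingers":255}]';  python3 -m creep '[{"tx":0,"ty":0,"tz":0,"rx":0,"ry":0,"rz":0,"fingers":255},{"tx":0,"ty":0,"tz":0,"rx":0,"ry":0,"rz":0,"fingers":255}]'; python3 - <<'E'
from h import *
w=grab("wrist"); cv2.imwrite("pics/w25.png",w["pixels"]); print(ctrl.get_obs()["ee_pos"],ctrl.get_obs()["ft_force"])
E
```

```text
t: 40.33
ee_pos: [515.8, -12.5, 143.0]
orientation: [-1.267, 1.119, -1.116]
ft_force: [-0.5, 1.2, -1.6]
width: 45.2
t: 40.58
ee_pos: [517.0, -10.2, 143.5]
orientation: [-1.266, 1.116, -1.115]
ft_force: [0.6, -0.4, -1.3]
width: 45.5
[517.05219192 -10.04948826 143.56229571] [ 0.26921864 -0.57487592 -1.34565091]
```

View pics/w25.png

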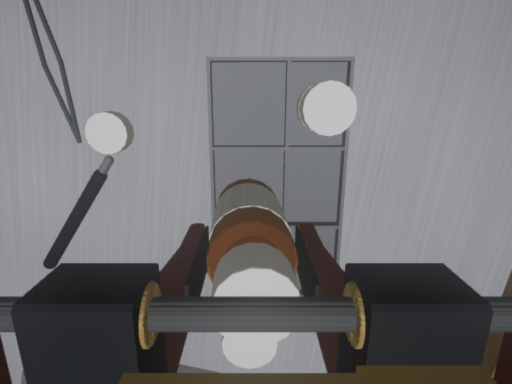

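```bash
python3 -m creep '[{"tx":0,"ty":-1,"tz":-20,"rx":0,"ry":0,"rz":0,"fingers":255},{"tx":0,"ty":-1,"tz":-45,"rx":0,"ry":0,"rz":0,"fingers":255},{"tx":0,"ty":-1,"tz":-55,"rx":0,"ry":0,"rz":0,"fingers":255},{"tx":0,"ty":-1,"tz":-58,"rx":0,"ry":0,"rz":0,"fingers":255},{"tx":0,"ty":-1,"tz":-58,"rx":0,"ry":0,"rz":0,"fingers":255},{"tx":0,"ty":-1,"tz":-58,"rx":0,"ry":0,"rz":0,"fingers":255}]';python3 -m creep '[{"tx":0,"ty":0,"tz":-1,"rx":0,"ry":0,"rz":0,"fingers":255},{"tx":0,"ty":0,"tz":-1,"rx":0,"ry":0,"rz":0,"fingers":255}]'
```

```text
t: 41.38
ee_pos: [517.6, -11.7, 86.3]
orientation: [-1.265, 1.115, -1.116]
ft_force: [0.3, -0.4, -0.8]
width: 45.4
t: 41.62
ee_pos: [517.6, -11.8, 85.5]
orientation: [-1.265, 1.115, -1.117]
ft_force: [-1.4, -1.0, 5.1]
width: 45.5
```

Contact; release and rise.

```bash
python3 -m creep '[{"tx":0,"ty":0,"tz":0.3,"rx":0,"ry":0,"rz":0,"fingers":72},{"tx":0,"ty":0,"tz":0.3,"rx":0,"ry":0,"rz":0,"fingers":72},{"tx":0,"ty":0,"tz":0.3,"rx":0,"ry":0,"rz":0,"fingers":72},{"tx":0,"ty":0,"tz":20,"rx":0,"ry":0,"rz":0,"fingers":72},{"tx":0,"ty":0,"tz":60,"rx":0,"ry":0,"rz":0,"fingers":72},{"tx":0,"ty":0,"tz":85,"rx":0,"ry":0,"rz":0,"fingers":72},{"tx":0,"ty":0,"tz":85,"rx":0,"ry":0,"rz":0,"fingers":72}]'; python3 - <<'E'
from h import *
w=grab("wrist"); cv2.imwrite("pics/w26.png",w["pixels"]); print(ctrl.get_obs()["ee_pos"],ctrl.get_obs()["ft_force"])
E
```

```text
t: 42.5
ee_pos: [518.4, -11.9, 171.3]
orientation: [-1.264, 1.113, -1.118]
ft_force: [0.2, 0.2, -0.2]
width: 63.3
[517.37123181 -11.79724706 170.00554283] [-0.31951825 -0.67085153  0.13310076]
```

View pics/w26.png

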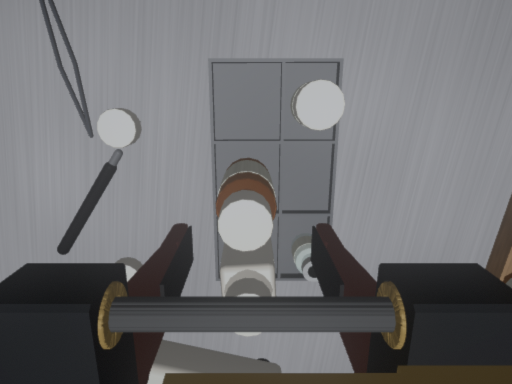

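```bash
python3 -m creep '[{"tx":-7,"ty":50,"tz":0,"rx":0,"ry":0,"rz":0,"fingers":68},{"tx":-14,"ty":100,"tz":0,"rx":0,"ry":0,"rz":0,"fingers":68},{"tx":-21,"ty":150,"tz":0,"rx":0,"ry":0,"rz":0,"fingers":68},{"tx":-28,"ty":200,"tz":0,"rx":0,"ry":0,"rz":0,"fingers":68},{"tx":-35,"ty":250,"tz":0,"rx":0,"ry":0,"rz":0,"fingers":68},{"tx":-43,"ty":295,"tz":0,"rx":0,"ry":0,"rz":0,"fingers":68},{"tx":-47,"ty":316,"tz":0,"rx":0,"ry":0,"rz":0,"fingers":68},{"tx":-47,"ty":316,"tz":0,"rx":0,"ry":0,"rz":0,"fingers":68},{"tx":-47,"ty":316,"tz":0,"rx":0,"ry":0,"rz":0,"fingers":68}]'; python3 - <<'E'
from h import *
w=grab("wrist"); cv2.imwrite("pics/w27.png",w["pixels"]); print(ctrl.get_obs()["ee_pos"],ctrl.get_obs()["ft_force"])
E
```

```text
t: 43.68
ee_pos: [469.9, 302.9, 169.0]
orientation: [-1.267, 1.117, -1.116]
ft_force: [0.2, -0.1, 0.5]
width: 64.7
[470.09744393 302.76628989 169.27656794] [-0.15683375 -0.865599    0.42628839]
```

View pics/w27.png

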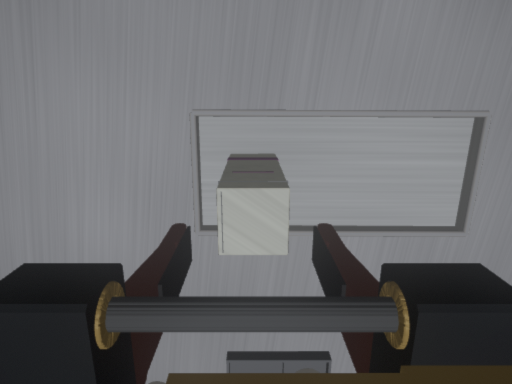

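```bash
python3 -m creep '[{"tx":0.5,"ty":2,"tz":-30,"rx":0,"ry":0,"rz":0,"fingers":68},{"tx":0.5,"ty":2,"tz":-60,"rx":0,"ry":0,"rz":0,"fingers":68},{"tx":0.5,"ty":2,"tz":-80,"rx":0,"ry":0,"rz":0,"fingers":68},{"tx":0.5,"ty":2,"tz":-80,"rx":0,"ry":0,"rz":0,"fingers":68},{"tx":0.5,"ty":2,"tz":-80,"rx":0,"ry":0,"rz":0,"fingers":68},{"tx":0.5,"ty":2,"tz":-80,"rx":0,"ry":0,"rz":0,"fingers":255},{"tx":0.5,"ty":2,"tz":-80,"rx":0,"ry":0,"rz":0,"fingers":255},{"tx":0.5,"ty":2,"tz":-80,"rx":0,"ry":0,"rz":0,"fingers":255},{"tx":0.5,"ty":2,"tz":-80,"rx":0,"ry":0,"rz":0,"fingers":255}]';  python3 -c "
from workcell import ctrl;print(ctrl.get_obs()['ee_pos'])"; python3 -m creep '[{"tx":0,"ty":0,"tz":10,"rx":0,"ry":0,"rz":0,"fingers":255},{"tx":0,"ty":0,"tz":30,"rx":0,"ry":0,"rz":0,"fingers":255},{"tx":0,"ty":0,"tz":60,"rx":0,"ry":0,"rz":0,"fingers":255},{"tx":0,"ty":0,"tz":60,"rx":0,"ry":0,"rz":0,"fingers":255},{"tx":0,"ty":0,"tz":60,"rx":0,"ry":0,"rz":0,"fingers":255}]'; python3 -c "
from workcell import ctrl;print(ctrl.get_obs()['ee_pos'])"
```

```text
t: 44.85
ee_pos: [470.8, 306.4, 90.3]
orientation: [-1.265, 1.115, -1.116]
ft_force: [-1.1, -1.4, 5.5]
width: 43.9
[470.83824703 306.4166152   90.29960863]
t: 45.48
ee_pos: [470.2, 306.0, 149.2]
orientation: [-1.267, 1.116, -1.116]
ft_force: [-0.7, -0.4, -1.0]
width: 44.3
[470.1584265  306.01312974 149.2001332 ]
```

```bash
python3 -m creep '[{"tx":2,"ty":-15,"tz":0,"rx":0,"ry":0,"rz":0,"fingers":255},{"tx":7,"ty":-50,"tz":0,"rx":0,"ry":0,"rz":0,"fingers":255},{"tx":13,"ty":-90,"tz":0,"rx":0,"ry":0,"rz":0,"fingers":255},{"tx":18,"ty":-130,"tz":0,"rx":0,"ry":0,"rz":0,"fingers":255},{"tx":24,"ty":-170,"tz":0,"rx":0,"ry":0,"rz":0,"fingers":255},{"tx":30,"ty":-210,"tz":0,"rx":0,"ry":0,"rz":0,"fingers":255},{"tx":34,"ty":-238,"tz":0,"rx":0,"ry":0,"rz":0,"fingers":255},{"tx":35,"ty":-248,"tz":0,"rx":0,"ry":0,"rz":0,"fingers":255},{"tx":35,"ty":-248,"tz":0,"rx":0,"ry":0,"rz":0,"fingers":255},{"tx":35,"ty":-248,"tz":0,"rx":0,"ry":0,"rz":0,"fingers":255}]'; python3 - <<'E'
from h import *
w=grab("wrist"); cv2.imwrite("pics/w28.png",w["pixels"]); print(ctrl.get_obs()["ee_pos"],ctrl.get_obs()["ft_force"])
E
```

```text
t: 46.72
ee_pos: [505.3, 58.8, 149.5]
orientation: [-1.267, 1.116, -1.115]
ft_force: [0.1, 0.5, -0.6]
width: 44.0
[505.34865412  58.998068   149.53980193] [ 0.10341849 -0.44258619 -0.43539859]
```

View pics/w28.png

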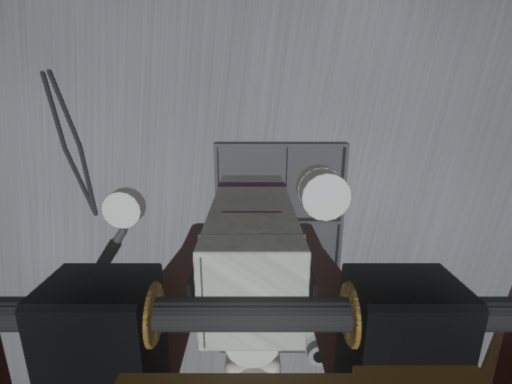

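```bash
python3 -m creep '[{"tx":0,"ty":-1,"tz":-20,"rx":0,"ry":0,"rz":0,"fingers":255},{"tx":0,"ty":-1,"tz":-45,"rx":0,"ry":0,"rz":0,"fingers":255},{"tx":0,"ty":-1,"tz":-56,"rx":0,"ry":0,"rz":0,"fingers":255},{"tx":0,"ty":-1,"tz":-58,"rx":0,"ry":0,"rz":0,"fingers":255},{"tx":0,"ty":-1,"tz":-58,"rx":0,"ry":0,"rz":0,"fingers":255},{"tx":0,"ty":-1,"tz":-58,"rx":0,"ry":0,"rz":0,"fingers":255}]';python3 -m creep '[{"tx":0,"ty":0,"tz":-1,"rx":0,"ry":0,"rz":0,"fingers":255},{"tx":0,"ty":0,"tz":-1,"rx":0,"ry":0,"rz":0,"fingers":255}]'
```

```text
t: 47.52
ee_pos: [506.1, 57.3, 92.3]
orientation: [-1.265, 1.115, -1.116]
ft_force: [0.7, 0.8, -0.9]
width: 44.6
t: 47.78
ee_pos: [506.0, 57.2, 91.3]
orientation: [-1.265, 1.115, -1.116]
ft_force: [0.5, -0.5, 4.2]
width: 43.9
```

Contact; release and rise clear.

```bash
python3 -m creep '[{"tx":0,"ty":0,"tz":0.3,"rx":0,"ry":0,"rz":0,"fingers":68},{"tx":0,"ty":0,"tz":0.3,"rx":0,"ry":0,"rz":0,"fingers":68},{"tx":0,"ty":0,"tz":0.3,"rx":0,"ry":0,"rz":0,"fingers":68},{"tx":0,"ty":0,"tz":20,"rx":0,"ry":0,"rz":0,"fingers":68},{"tx":0,"ty":0,"tz":60,"rx":0,"ry":0,"rz":0,"fingers":68},{"tx":0,"ty":0,"tz":100,"rx":0,"ry":0,"rz":0,"fingers":68},{"tx":0,"ty":50,"tz":140,"rx":0,"ry":0,"rz":0,"fingers":68},{"tx":0,"ty":100,"tz":140,"rx":0,"ry":0,"rz":0,"fingers":68},{"tx":0,"ty":150,"tz":140,"rx":0,"ry":0,"rz":0,"fingers":68},{"tx":0,"ty":200,"tz":140,"rx":0,"ry":0,"rz":0,"fingers":68}]'; python3 - <<'E'
from h import *
w=grab("scene"); crop(w,75,100,335,220,3,"pics/s29.png"); print(ctrl.get_obs()["ee_pos"],ctrl.get_obs()["ft_force"])
t=grab("top"); crop(t,215,175,425,300,3.8,"pics/t29.png")
import pickle; pickle.dump((t,w),open("im29.pkl","wb"))
E
```

```text
t: 49.02
ee_pos: [505.3, 258.8, 230.8]
orientation: [-1.266, 1.116, -1.116]
ft_force: [0.2, 0.0, 0.7]
width: 64.5
[505.62168049 263.76061406 230.97251754] [-0.45886015  3.63775682  0.82823016]
```

View pics/s29.png

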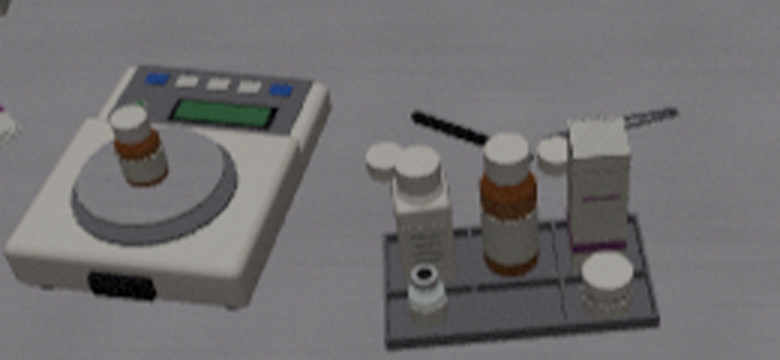

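View pics/t29.png

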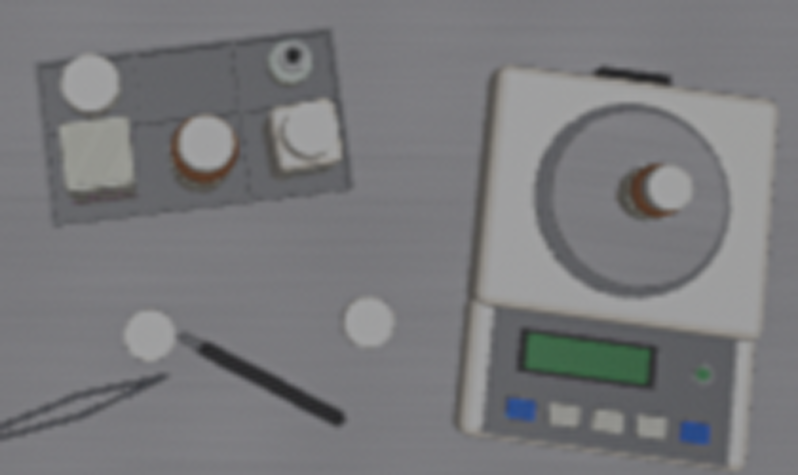

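```bash
python3 - <<'E'
from h import *
import pickle
t,s=pickle.load(open("im29.pkl","rb"))
f=lambda x,y,z:hit(t,215+(x+.5)/3.8-.5,175+(y+.5)/3.8-.5,z)
print("short cap",f(669,188,134),"pan",[f(x,y,72) for x,y in [(551,198),(731,198),(641,106),(641,287)]])
c,j,q=f(96,153,134),f(90,82,47),f(311,130,124); print("carton",c,"tall",f(206,142,129),"sq",q,"jar",j,"vial",f(292,56,59))
import time
print(ctrl.get_obs()["t"],ctrl.get_obs()["qvel"].round(3))
E
python3 -m creep '[{"tx":0,"ty":0,"tz":0,"rx":0,"ry":0,"rz":0,"fingers":68},{"tx":0,"ty":0,"tz":0,"rx":0,"ry":0,"rz":0,"fingers":68},{"tx":0,"ty":0,"tz":0,"rx":0,"ry":0,"rz":0,"fingers":68}]'
```

```text
short cap [ 486.1 -315.5  134. ] pan [array([ 483.8, -254.6,   72. ]), array([ 484.8, -378.1,   72. ]), array([ 547.7, -318.9,   72. ]), array([ 424. , -313.9,   72. ])]
carton [505.8  54.  134. ] tall [514. -17. 129.] sq [523.  -85.7 124. ] jar [564.9  62.3  47. ] vial [582.8 -79.2  59. ]
49.125 [-0.059 -0.017  0.044 -0.028  0.006 -0.059]
t: 49.5
ee_pos: [505.6, 256.1, 230.7]
orientation: [-1.266, 1.117, -1.117]
ft_force: [0.4, 0.2, 0.4]
width: 64.7
```

```bash
python3 - <<'E'
from h import *
import pickle
a=pickle.load(open("im0.pkl","rb"))[0]["pixels"]; b=pickle.load(open("im29.pkl","rb"))[0]["pixels"]
for n,(u,v) in dict(vial=(292,190),jar=(238,197)).items():
    A=np.float32(cv2.cvtColor(a,6)[v-9:v+9,u-9:u+9]);B=np.float32(cv2.cvtColor(b,6)[v-9:v+9,u-9:u+9]); print(n,cv2.phaseCorrelate(A,B))
print(ctrl.close_job())
E
```

```text
vial ((0.10059442404101837, -0.022305201794264207), 1.0082706937819352)
jar ((0.05349178382789255, -0.3022480397998084), 0.9291145198139144)
the job is handed in; nothing more can be done
None
```

The job is done and handed in at about 49.5 s, and nothing fell over along the way. I moved the carton, tall bottle and square bottle into the side tray. Then I stood the short bottle on the balance pan and put each tall pack back in the pocket it came from.

**Last checks:**
- **Short bottle:** the top camera puts it about 1 mm from the middle of the pan. An earlier, rougher wrist-camera estimate said about 5 mm.
- **Tall packs:** all three stand upright in their own front pockets: carton on the left, tall bottle in the middle, square bottle on the right.
- **Tall bottle position:** it sits about 3 mm nearer the robot than before, and about 5 mm to the right, but inside its pocket.
- **Back row:** comparing the top pictures from before and after shows the vial and low jar shifted by less than 0.4 pixel, so neither has moved.
- **Robot:** the gripper was empty and holding still away from everything when I handed in. The highest force I read was about 6 N, when setting packs down.

**Disagreements:** the two fixed cameras differed by 3–7 mm in places. I used their average, and the wrist camera agreed with that to within about 2 mm. One hand-picked reading of the vial's position was 3 mm off its first value, but the picture comparison showed no movement.

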